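Reload a pipette-tip box

ROBOT

A 6-joint arm with a two-finger parallel gripper is mounted at the origin on a cart in front of the work surface, level with it; the furniture and walls round the work are solid. World frame = base frame: x ahead of the robot, y to its left, z up, the work surface at z = 0. Lengths are in m, angles in degrees, forces in N, time in s.
With the tool pointing down it reaches from about 0.3 to 0.75 m from the base axis. Payload 8.5 kg.
Tool frame: the origin (TCP) lies at the very end of the fingers, on their centre line; the grasp point (between the pads) lies 19 mm behind it; y points along the fingers, z is the direction in which the jaws open and shut, and the axes are right-handed (so a half turn about y gives the same grasp; the last joint's range is limited). The gripper opens to 88 mm and grips with 3 to 60 N. Pads are 18 mm wide; open, the fingers measure 123 mm over their backs; the gripper's body (75 mm by 187 mm) begins 45 mm behind the grasp point.
Start: joints at [-79.544, 21.807, 74.336, -0, 83.858, -12.336], TCP at [0.213, -0.507, 0.239] pointing down, gripper open.
Joint ranges: [-178.18, 178.18], [-50.72, 133.34], [12.68, 142.11], [-81.47, 261.47], [9.98, 163.14], [-165.26, 165.26]. Speed limits (degrees/s): [136.94, 136.94, 180, 180, 180, 180].

INTERFACE

Orientations are given as [roll, pitch, yaw] about the fixed x, y, z axes, in that order (R = Rz(yaw) Ry(pitch) Rx(roll)).
In Python, from station import arm gives the robot as it stands.
- The arm moves only by the tool step_arm, never from a script. Its argument "plan" is a list of rows, each a list of 4 numbers: the shift along the tool's x, y, z in units of 0.06 m (1.0 is 0.06 m), then the turn about the tool's y in units of 0.12 rad (1.0 is 0.12 rad). In form: [[dx, dy, dz, roll], ...]. A call has 1 to 12 rows; each row shifts and turns the commanded pose from where the row before left it, along the tool's axes as they then stand; what a row does not reach is not made up. A row lasts 1/8 s, in which the tool goes at most 62.5 mm and 10.7 degrees, less where a joint would pass 70% of its speed; a pose out of reach is approached as far as the arm can. A call with a number of a shift or a turn outside -1 to 1 is refused whole. A call with a gripper value outside its range is refused whole. "claw" is the opening, from -1 (shut) to 1 (fully open), set as the call begins (left out, the last holds). The fingers move at their own pace and stop on an object; "force" is the grip in N (left out, the last holds). Time passes only in rows, so rows that do not move let the fingers close. It gives the time, the measured TCP pose, the force and the opening at its end, in the units of the state.
- arm.get_state(): the state, without advancing time (a new reading comes with each control period).
- arm.read_camera(name): name is "scene" or "side" or "wrist"; returns the picture (384x512x3 uint8, blue, green, red); there is no depth.
- arm.get_calibration(name): a dict with "intrinsics" (3x3 intrinsics, pixels), "R" (3x3) and "t" (3): a world point X has camera coordinates R X + t. Camera axes: x right, y down, z forward; pixel columns grow to the right and rows downward; lengths in m; the calibration is good to about 2 mm. The wrist camera is an equidistant fisheye: a pixel r from the principal point sees the ray r / f radians off the axis. A picture is of the moment at which its call begins: read the wrist's pose just before it. get_calibration takes no time and is no camera call; for the wrist camera it gives the pose at the moment of the call.
- arm.finish_job(): hands the job in, once; it reports no verdict.
The state is a dict: "time_s": time; "joint_pos": joint angles; "joint_vel": joint speeds; "effort": joint torques, N m; "tcp_pos": TCP position; "orientation": TCP orientation; "force": force on the tool from outside, world axes, zero at the start; "moment": the same for the moment, N m; "gripper_width": finger opening in m.
Only numpy, scipy, OpenCV 4.12 (cv2) and the standard library are available. Lean on these libraries where they do the work, as an engineer would, in place of code of your own. Each camera call takes 0.05 s, during which the arm holds its last target.

TASK

Reload the blue pipette-tip box: lift the white refill rack of yellow tips out of its grey tray, lower it into the open box and press it down until the orange spring tabs at both ends have clicked in and the rack sits fully home. Then close the clear lid, and leave everything else on the bench where it stands.

Things in the scene. Friction and masses are not known exactly. Their poses are not given: they have to be found in the camera images.
- tipbox: Blue tip-box base, 76 x 124 mm, fixed to the bench. Origin: centre of its underside; long side along its y, z up. A shoulder lies 50 mm up; on it stands a neck (outside 61 x 109 mm, inside 56 x 104 mm), rim 58 mm up. The lid's hinge axis runs along x at y = -62 mm, z = 50 mm. A window 24 x 10 mm in each end wall (top edge 47 mm up) shows the caught tab.
- box_mouth (a point): Centre of the box's open mouth, level with the neck's rim (58 mm above the bench); axes as the box's. The underside of the rack's deck frame rests on this rim when the rack is home; the rack goes in either way round, long side along y.
- lid (a joint): Angle of the clear lid (rad): 0 = shut, up to 2.2 = leaning back beyond the box's -y end. The lid is a cap 76 x 124 x 32 mm, open below, walls 2.5 mm, 40 g; shut, its top is 82 mm above the bench. Its stiff hinge holds it where it is left from about 0.5 to 2 rad; below about 0.3 rad it drops shut by itself. Over a rack that is not home it will not shut.
- lid_edge (a point): Centre of the lid's free end wall (outer face, 124 mm from the hinge axis, half-way up the 32 mm wall).
- rack_center (a point): Centre of the refill rack, half-way up; z up, long side along its y. Rack 62 x 110 x 64 mm, about 90 g, the same after half a turn. Four tapered corner legs and the tips reach 32 mm below this point. In the box's neck the legs have 1.5 mm (y) and 2 mm (x) clearance each side at the end, the feet 4.5 to 5 mm. Home, this point is 20 mm below box_mouth. At first it stands in the grey tray, feet 2 mm up.
- rack_deck (a point): Centre of the rack's white deck frame, 26 mm above rack_center. The frame is 12 mm high (6 mm up and down from here), 110 mm long, and has flat sides 62 mm apart along the rack's x to grip. Its two ends (6 mm wide, 52 mm out along y, as high as the sides) are pads to press on; the tips' collars are 4 mm lower.
- tab_a (a joint): Deflection (rad) of the orange spring tab at the rack's +y end: 0 = relaxed (free, or caught under the box's shoulder), about 0.2 = squeezed inward while it passes the neck. The tabs touch the rim when the rack is about 18 mm above home; from there the rack needs a push of about 8 to 15 N until they spring out in the last 2 mm.
- tab_b (a joint): The same for the tab at the rack's -y end.
- refill_tray: Shallow grey tray 77 x 125 mm, 14 mm high, fixed, in which the rack stands. Origin: centre of its underside.
- dropper_bottle: Amber dropper bottle, 35 mm wide, 98 mm tall, behind the work; bystander. Origin: centre of its underside.
- blue_cap: Blue screw cap, 45 mm wide, 20 mm high; bystander. Origin: centre of its underside.
- tape_roll: Roll of masking tape lying flat, 80 mm wide, 18 mm high; bystander. Origin: centre of its underside.
- marker: Marker pen, 122 mm long, 13 mm thick; bystander. Origin: centre of its underside.
- tweezers: Steel tweezers, 117 mm long; bystander. Origin: centre of its underside.

How it is judged:
By the outcome, as a careful person would: the job done as asked, in the order asked, and still so for the second after the job is handed in, with the robot touching nothing.
It also fails if it takes over 58 s, if anything falls off the work surface, if the arm or the gripper's body presses on something with over 40 N, if the wrist force passes 120 N, or if a joint passes its speed limit or range.

## Working session

There is one attempt and no reset: what is moved stays moved. The work goes in short steps, Python scripts to look and compute and a tool call to move; the robot and the scene stay as the last step left them, time stands still between calls to the robot, and variables do not carry over. Pictures are saved under pics/ and viewed, and the job is handed in when it is done.

Besides the shell and the picture viewer there is one more tool, called after "Emit:" as name(argument=value, ...) on one line, values as JSON. step_arm: Moves the arm, as the interface text tells. Shifts and turns lie within -1 to 1; 1 stands for 0.06 m of shift or 0.12 rad of turn. Its arguments: {"type":"object","properties":{"plan":{"type":"array","items":{"type":"array","items":{"type":"number","minimum":-1,"maximum":1}}},"claw":{"type":"number"},"force":{"type":"number"}},"required":["plan"]}

```bash
ls; mkdir -p pics; python3 - <<'E'
from station import arm
import cv2
s=arm.get_state()
print({k:s[k] for k in ['time_s','tcp_pos','orientation','force','gripper_width']})
for n in ['scene','side','wrist']:
    im=arm.read_camera(n); cv2.imwrite(f'pics/{n}0.png',im)
    c=arm.get_calibration(n); print(n,c)
E
```

```text
pics
{'time_s': 0.0, 'tcp_pos': array([ 0.21300721, -0.50676858,  0.23813988]), 'orientation': array([-9.00817911e+01,  1.79988763e-02, -1.57210897e+02]), 'force': array([-0.17543541, -0.11731165, -1.2824893 ]), 'gripper_width': 0.08808520885666941}
scene {'intrinsics': array([[350.8852808,   0.       , 256.3788678],
       [  0.       , 350.8852808, 186.2096884],
       [  0.       ,   0.       ,   1.       ]]), 'R': array([[ 0.90305794, -0.42920352, -0.01645255],
       [-0.22344479, -0.43673184, -0.87139986],
       [ 0.36682254,  0.79060081, -0.49029745]]), 't': array([-0.46438881,  0.16844048,  1.14659867])}
side {'intrinsics': array([[418.45712465,   0.        , 256.37961246],
       [  0.        , 418.45712465, 195.13677764],
       [  0.        ,   0.        ,   1.        ]]), 'R': array([[-0.81429034, -0.58017332, -0.01817041],
       [-0.27571645,  0.4141437 , -0.86744766],
       [ 0.51079515, -0.70134436, -0.49719654]]), 't': array([0.4461616 , 0.21445517, 0.99111619])}
wrist {'intrinsics': array([[297.31863964,   0.        , 257.09741382],
       [  0.        , 297.31863964, 189.04973447],
       [  0.        ,   0.        ,   1.        ]]), 'R': array([[ 0.38765364, -0.92180372, -0.00159948],
       [-0.88875293, -0.37421388,  0.26473044],
       [-0.24462805, -0.10120217, -0.96432113]]), 't': array([-0.54903803, -0.03745662,  0.38849482])}
```

View pics/scene0.png

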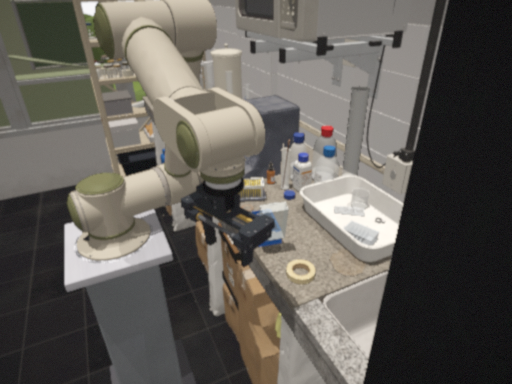

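View pics/side0.png

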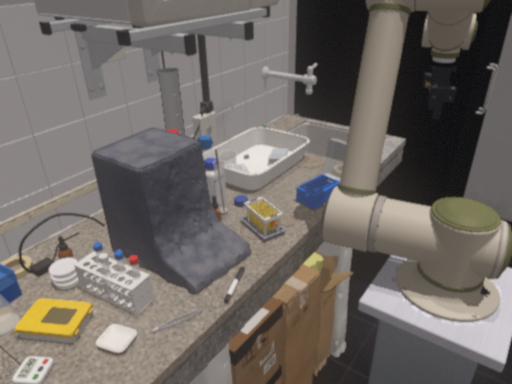

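View pics/wrist0.png

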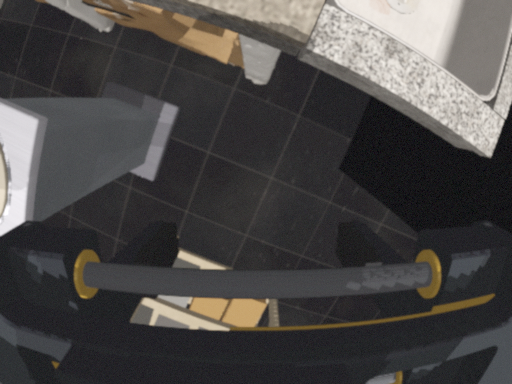

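The scene view is blocked by the arm. The side view shows the rack at about (263,215) and the blue box at about (318,190). I'll enlarge both.

```bash
python3 - <<'E'
import cv2
a=cv2.imread('pics/side0.png')[150:250,225:355]; cv2.imwrite('pics/sidec.png',cv2.resize(a,None,fx=6,fy=6,interpolation=cv2.INTER_CUBIC))
a=cv2.imread('pics/scene0.png')[165:285,225:325]; cv2.imwrite('pics/scenec.png',cv2.resize(a,None,fx=5,fy=5,interpolation=cv2.INTER_CUBIC))
E
```

```text
(no output)
```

View pics/sidec.png

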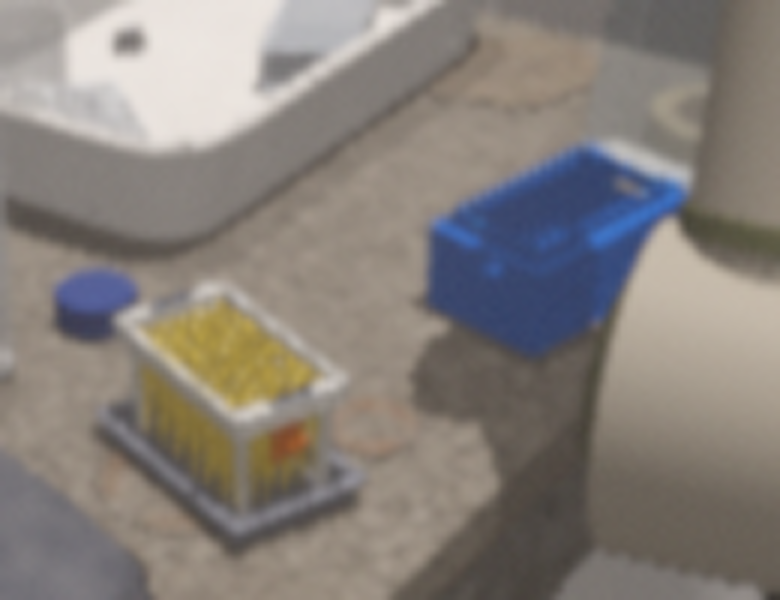

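View pics/scenec.png

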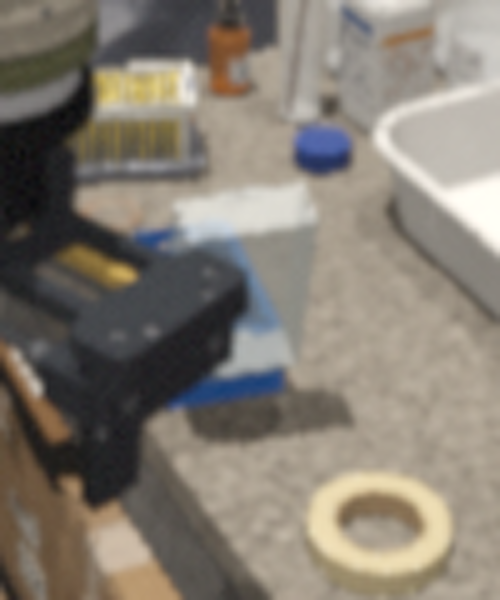

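```bash
cat > h.py <<'E'
import numpy as np, cv2
from station import arm
from scipy.spatial.transform import Rotation as Ro
def ray(c,p,fish=False):
    K=c['intrinsics'];x=(p[0]-K[0,2])/K[0,0];y=(p[1]-K[1,2])/K[1,1]
    if fish:
        r=np.hypot(x,y); d=np.array([np.sin(r)*x/max(r,1e-9),np.sin(r)*y/max(r,1e-9),np.cos(r)])
    else: d=np.array([x,y,1.])
    o=-c['R'].T@c['t']; return o,c['R'].T@d
def atz(c,p,z,fish=False):
    o,d=ray(c,p,fish); return (o+d*(z-o[2])/d[2])
def proj(c,X,fish=False):
    v=c['R']@np.asarray(X)+c['t'];K=c['intrinsics']
    if fish:
        th=np.arctan2(np.hypot(v[0],v[1]),v[2]);n=v[:2]/np.hypot(v[0],v[1])*th
    else: n=v[:2]/v[2]
    return np.array([K[0,0]*n[0]+K[0,2],K[1,1]*n[1]+K[1,2]])
def st():
    s=arm.get_state();R=Ro.from_euler('xyz',s['orientation'],degrees=True).as_matrix()
    print('t %.2f tcp %s rpy %s F %s w %.4f'%(s['time_s'],s['tcp_pos'].round(4),s['orientation'].round(2),s['force'].round(1),s['gripper_width']))
    print('q',s['joint_pos'].round(1))
    return s,R
def need(target,zdir_deg):
    """world target TCP, desired yaw angle of tool z axis (mod 180) -> tool shift units and roll units, at once"""
    s,R=st(); d=np.asarray(target)-s['tcp_pos']
    a=np.degrees(np.arctan2(R[1,2],R[0,2])); da=(zdir_deg-a+90)%180-90
    # tool y is down: + turn about y = clockwise seen from above
    print('tool z yaw %.2f; world turn %.2f deg; roll units %.3f; shift units (cur axes) %s'%(a,da,-np.radians(da)/0.12,(R.T@d/0.06).round(3)))
E
python3 - <<'E'
from h import *
c=arm.get_calibration('side')
f=lambda u,v,z:atz(c,(225+u/6,150+v/6),z).round(4)
for n,z,P in [('rack',.066,[(118,318),(222,285),(348,382),(238,415)]),('tray',0,[(98,425),(238,545),(360,480)]),('boxb',0,[(428,308),(535,357)]),('rim',.058,[(435,230),(590,145),(685,190)])]:
    print(n,[list(f(u,v,z)) for u,v in P])
st()
E
```

```text
rack [[np.float64(0.5558), np.float64(0.0453), np.float64(0.066)], [np.float64(0.5321), np.float64(-0.0085), np.float64(0.066)], [np.float64(0.433), np.float64(0.0324), np.float64(0.066)], [np.float64(0.4593), np.float64(0.0835), np.float64(0.066)]]
tray [[np.float64(0.5698), np.float64(0.0468), np.float64(0.0)], [np.float64(0.455), np.float64(0.0909), np.float64(0.0)], [np.float64(0.4363), np.float64(0.0148), np.float64(0.0)]]
boxb [[np.float64(0.4919), np.float64(-0.1423), np.float64(0.0)], [np.float64(0.4207), np.float64(-0.1302), np.float64(0.0)]]
rim [[np.float64(0.4807), np.float64(-0.1272), np.float64(0.058)], [np.float64(0.4593), np.float64(-0.2572), np.float64(0.058)], [np.float64(0.3931), np.float64(-0.238), np.float64(0.058)]]
t 0.15 tcp [ 0.213  -0.5069  0.2383] rpy [-9.0060e+01  2.0000e-02 -1.5721e+02] F [0.5 0.2 0.5] w 0.0879
q [-79.5  21.8  74.4   0.   83.9 -12.3]
```

```bash
python3 - <<'E'
from h import *
need((0.40,-0.06,0.27),67)
s,R=st();c=arm.get_calibration('wrist')
o=-c['R'].T@c['t'];print('cam in tool',(R.T@(o-s['tcp_pos'])).round(4));print('cam axes in tool\n',(R.T@c['R'].T).round(3)); print(R.round(3))
E
```

```text
t 0.15 tcp [ 0.213  -0.5069  0.2383] rpy [-9.0060e+01  2.0000e-02 -1.5721e+02] F [0.5 0.2 0.5] w 0.0879
q [-79.5  21.8  74.4   0.   83.9 -12.3]
tool z yaw -67.21; world turn -45.79 deg; roll units 6.660; shift units (cur axes) [-5.758 -0.521 -5.66 ]
t 0.15 tcp [ 0.213  -0.5069  0.2383] rpy [-9.0060e+01  2.0000e-02 -1.5721e+02] F [0.5 0.2 0.5] w 0.0879
q [-79.5  21.8  74.4   0.   83.9 -12.3]
cam in tool [-0.0669 -0.1454 -0.0003]
cam axes in tool
 [[-0.     0.964  0.265]
 [ 0.001 -0.265  0.964]
 [ 1.     0.    -0.   ]]
[[-0.922 -0.     0.387]
 [-0.387  0.001 -0.922]
 [-0.    -1.    -0.001]]
```

Emit:
step_arm(plan=[[-0.48,-0.04,-0.47,0],[-0.48,-0.04,-0.47,0],[-0.48,-0.04,-0.47,0],[-0.48,-0.04,-0.47,0],[-0.48,-0.04,-0.47,0],[-0.48,-0.04,-0.47,0],[-0.48,-0.04,-0.47,0],[-0.48,-0.04,-0.47,0],[-0.48,-0.04,-0.47,0],[-0.48,-0.04,-0.47,0],[-0.48,-0.04,-0.47,0],[-0.48,-0.04,-0.47,0]])

```text
time_s: 1.65
tcp_pos: [0.4008, -0.0599, 0.2676]
orientation: [-90.0, -0.0, -157.2]
force: [0.3, -0.1, -0.2]
gripper_width: 0.0881
```

Emit:
step_arm(plan=[[0,0,0,-1],[0,0,0,-1],[0,0,0,-1],[0,0,0,-1],[0,0,0,-1],[0,0,0,-1],[0,0,0,-1],[0,0,0,-1],[0,0,0,-1],[0,0,0,-1]])

```text
time_s: 2.9
tcp_pos: [0.4004, -0.0611, 0.2674]
orientation: [-90.0, 0.0, -88.2]
force: [-0.5, 0.1, -1.2]
gripper_width: 0.088
```

Emit:
step_arm(plan=[[0,0,0,-1],[0,0,0,-1],[0,0,0,-1],[0,0,0,-1],[0,0,0,-1],[0,0,0,-1],[0,0,0,-1],[0,0,0,-1],[0,0,0,-1],[0,0,0,-0.5],[0,0,0,0]])

```text
time_s: 4.28
tcp_pos: [0.4005, -0.0611, 0.2674]
orientation: [-90.0, 0.0, -23.2]
force: [0.1, 0.5, 0.3]
gripper_width: 0.088
```

```bash
python3 - <<'E'
from h import *
need((0.495,0.038,0.15),67)
c=arm.get_calibration('wrist');im=arm.read_camera('wrist');np.save('c1.npy',c,allow_pickle=True)
cv2.imwrite('pics/w1.png',cv2.resize(im,(800,600),interpolation=cv2.INTER_CUBIC));cv2.imwrite('pics/w1raw.png',im)
im=arm.read_camera('scene');cv2.imwrite('pics/s1.png',im)
E
```

```text
t 4.28 tcp [ 0.4005 -0.0611  0.2674] rpy [-9.000e+01  2.000e-02 -2.317e+01] F [0.1 0.5 0.3] w 0.0880
q [-25.5   5.7  91.7   0.   82.7 -92.4]
tool z yaw 66.83; world turn 0.17 deg; roll units -0.025; shift units (cur axes) [0.799 1.957 2.139]
```

View pics/w1.png

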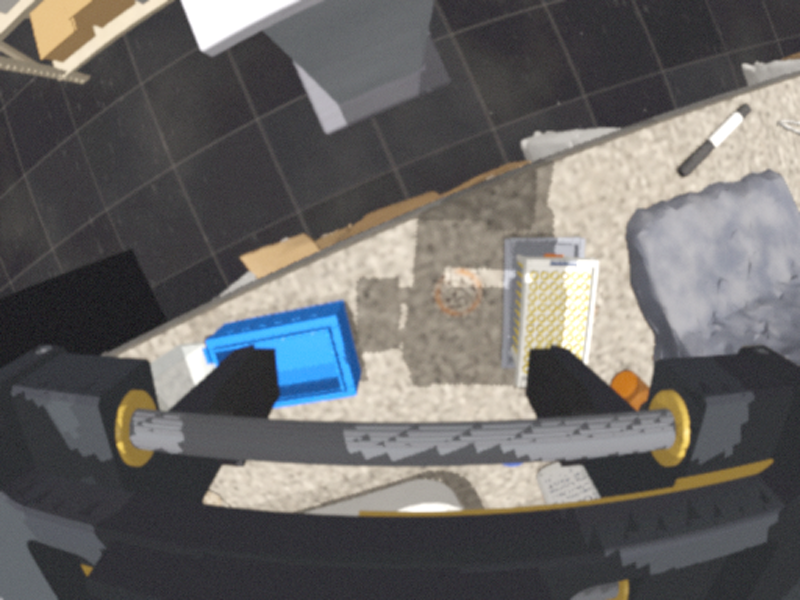

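View pics/s1.png

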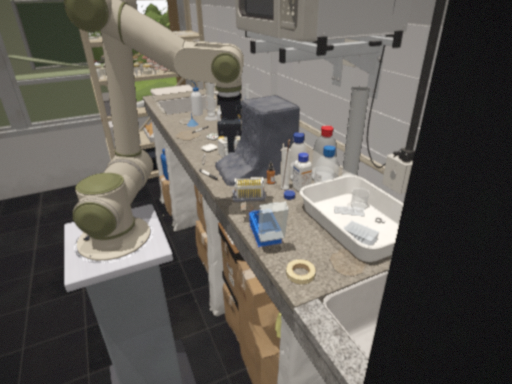

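The wrist view shows the blue box at (280,350) with its lid behind on the left, and the rack at (555,320). The grey instrument stands at the right, from x≈640. Next I need enlarged crops to measure from.

```bash
python3 - <<'E'
import cv2
w=cv2.imread('pics/w1raw.png')
def crop(im,x0,y0,x1,y1,k,n):
    cv2.imwrite(f'pics/{n}.png',cv2.resize(im[y0:y1,x0:x1],None,fx=k,fy=k,interpolation=cv2.INTER_CUBIC))
crop(w,90,180,245,275,5,'w1box'); crop(w,310,140,430,260,5,'w1rack')
s=cv2.imread('pics/s1.png');crop(s,205,90,325,260,3.5,'s1c')
E
```

```text
(no output)
```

View pics/w1box.png

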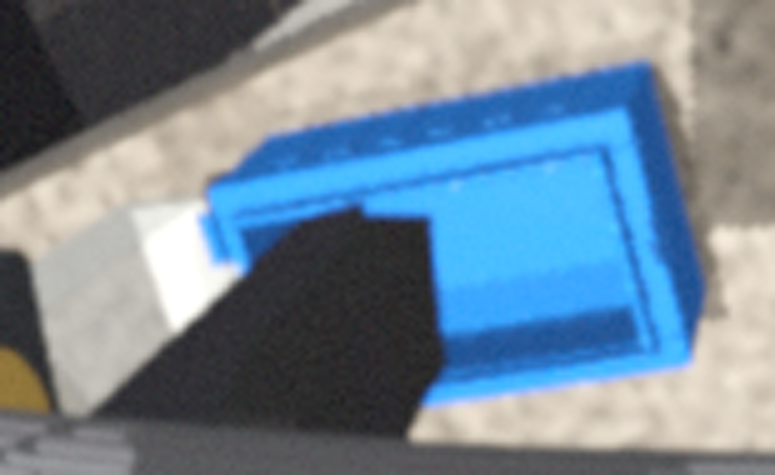

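View pics/w1rack.png

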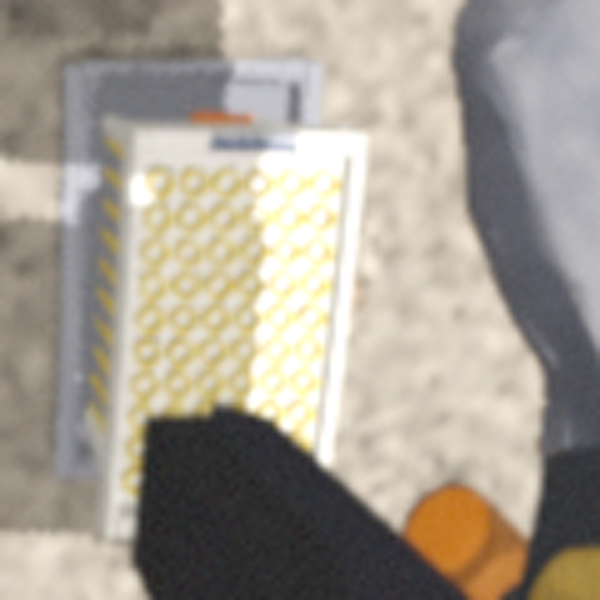

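View pics/s1c.png

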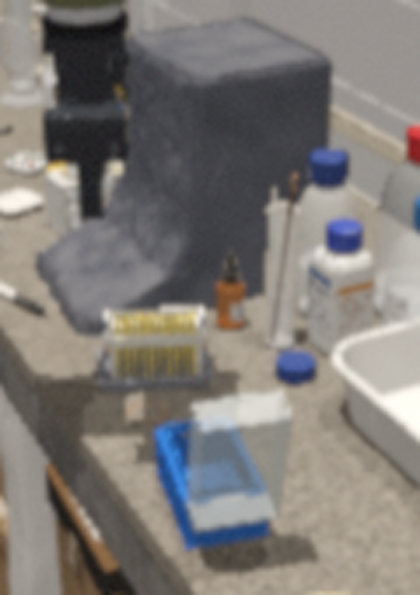

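```bash
cat > fit.py <<'E'
from h import *
from scipy.optimize import least_squares
def fit(obs,x0):
    # obs: list of (cal,fish,pixel,local xyz); params x,y,yaw
    def W(p,l): 
        c,s=np.cos(p[2]),np.sin(p[2]);return np.array([p[0]+c*l[0]-s*l[1],p[1]+s*l[0]+c*l[1],l[2]])
    f=lambda p:np.concatenate([proj(c,W(p,l),fi)-np.array(q) for c,fi,q,l in obs])
    r=least_squares(f,x0,loss='soft_l1');print(r.x[:2].round(4),np.degrees(r.x[2]).round(2),'res',r.fun.reshape(-1,2).round(1).tolist());return r.x
E
python3 - <<'E'
from fit import *
c=np.load('c1.npy',allow_pickle=True).item()
b=lambda u,v:(90+u/5,180+v/5); r=lambda u,v:(310+u/5,140+v/5)
for n,z,P in [('shoulder',.05,[b(210,190),b(625,110),b(695,360)]),('ground',0,[b(270,138),b(645,65),b(705,300)]),('neckin',.058,[b(600,152),b(655,350),b(235,218)]),
 ('deck',.066,[r(130,128),r(368,133),r(105,540),r(330,460)]),('tray',.014,[r(65,65),r(322,62)]),('slab0',0,[r(470,210),r(545,360)]),('slab4',.04,[r(470,210),r(545,360)])]:
    print(n,[atz(c,p,z,True).round(4)[:2].tolist() for p in P])
# rack: local y along (cos) ; yaw of local x
obs=[(c,True,r(130,128),(-.031,-.055,.066)),(c,True,r(368,133),(.031,-.055,.066)),(c,True,r(105,540),(-.031,.055,.066)),(c,True,r(65,65),(-.0385,-.0625,.014)),(c,True,r(322,62),(.0385,-.0625,.014))]
cs=arm.get_calibration('side');g=lambda u,v:(225+u/6,150+v/6)
for q,l in [((118,318),(.031,.055,.066)),((222,285),(-.031,.055,.066)),((348,382),(-.031,-.055,.066)),((238,415),(.031,-.055,.066)),((98,425),(.0385,.0625,0)),((238,545),(.0385,-.0625,0))]: obs.append((cs,False,g(*q),l))
p=fit(obs,[.495,.038,np.radians(67)]) if 0 else None
for k in (obs[:5],obs[5:],obs): fit(k,[.495,.038,np.radians(247)]); fit(k,[.495,.038,np.radians(67)])
bo=[(c,True,b(210,190),(-.038,-.062,.05)),(c,True,b(625,110),(-.038,.062,.05)),(c,True,b(695,360),(.038,.062,.05)),(c,True,b(645,65),(-.038,.062,0)),(c,True,b(600,152),(-.028,.052,.058)),(c,True,b(655,350),(.028,.052,.058))]
fit(bo,[.44,-.19,np.radians(-10)])
E
```

```text
shoulder [[0.3985, -0.2497], [0.4231, -0.1302], [0.4956, -0.144]]
ground [[0.3998, -0.251], [0.4248, -0.1321], [0.4998, -0.1474]]
neckin [[0.4288, -0.139], [0.4852, -0.1503], [0.407, -0.2422]]
deck [[0.435, 0.028], [0.4603, 0.0867], [0.5376, -0.0135], [0.5425, 0.0517]]
tray [[0.426, 0.0262], [0.4536, 0.0977]]
slab0 [[0.5208, 0.1363], [0.5819, 0.1506]]
slab4 [[0.5029, 0.1197], [0.5581, 0.1326]]
[ 0.4747 -0.02  ] 246.88 res [[1.9, 0.3], [-96.0, -1.2], [0.2, -0.2], [10.6, 0.5], [-96.1, 0.4]]
[0.3927 0.0754] 72.65 res [[1.3, 0.3], [-0.1, -4.8], [-0.0, -173.3], [-0.4, 11.5], [-0.4, 7.6]]
[0.5211 0.0907] 247.14 res [[-0.2, -1.1], [-36.4, 10.6], [-37.8, 12.6], [0.3, 0.1], [4.8, -1.8], [4.2, -1.2]]
[ 0.5233 -0.0049] 0.14 res [[-0.6, 0.9], [-0.2, 12.7], [-0.3, -19.7], [0.9, -30.7], [-0.0, 2.5], [0.4, -35.7]]
[0.5199 0.0829] 241.3 res [[84.1, 5.4], [-3.8, -1.2], [70.9, -1.4], [85.0, 6.3], [-12.7, 0.2], [4.0, -2.1], [-33.0, 8.5], [-38.1, 11.4], [1.1, 0.1], [9.1, -2.8], [4.9, -1.1]]
[0.3963 0.0749] 71.41 res [[0.9, 2.6], [-0.4, -1.4], [1.7, -170.9], [-0.8, 13.5], [-0.9, 10.7], [45.9, 35.8], [46.9, 32.8], [-0.8, -1.3], [-0.4, 0.7], [48.3, 41.3], [-3.9, -1.4]]
[ 0.4476 -0.1972] -10.99 res [[-0.6, 0.3], [0.5, -1.0], [0.7, 0.6], [1.1, -2.4], [-0.8, 1.4], [-0.8, 0.1]]
```

```bash
python3 - <<'E'
from fit import *
c=np.load('c1.npy',allow_pickle=True).item()
r=lambda u,v:(310+u/5,140+v/5)
obs=[(c,True,r(130,128),(.031,-.055,.066)),(c,True,r(368,133),(-.031,-.055,.066)),(c,True,r(105,540),(.031,.055,.066)),(c,True,r(65,65),(.0385,-.0625,.014)),(c,True,r(322,62),(-.0385,-.0625,.014))]
cs=arm.get_calibration('side');g=lambda u,v:(225+u/6,150+v/6)
for q,l in [((118,318),(-.031,.055,.066)),((222,285),(.031,.055,.066)),((348,382),(.031,-.055,.066)),((238,415),(-.031,-.055,.066)),((98,425),(-.0385,.0625,0)),((238,545),(-.0385,-.0625,0))]: obs.append((cs,False,g(*q),l))
for k in (obs[:5],obs[5:],obs): fit(k,[.495,.038,np.radians(-112)])
b=lambda u,v:(225+u/6,150+v/6)
fit([(cs,False,b(428,308),(.038,.062,0)),(cs,False,b(535,357),(-.038,.062,0)),(cs,False,b(435,230),(.038,.062,.05))],[.44,-.19,-.18])
E
```

```text
[0.4983 0.0368] -112.69 res [[1.2, 0.0], [-0.3, -0.5], [0.2, -0.5], [-0.6, 0.1], [-0.4, 1.6]]
[0.4963 0.0361] -112.56 res [[-0.5, -0.6], [0.2, -1.0], [0.6, -0.7], [0.1, 0.6], [0.1, 0.2], [-0.5, 1.0]]
[0.4978 0.0365] -112.66 res [[0.8, -0.2], [-0.6, -0.8], [-0.1, -0.7], [-0.9, -0.1], [-0.6, 1.3], [-1.0, -0.7], [-0.3, -1.1], [-0.0, -0.8], [-0.5, 0.5], [-0.4, 0.1], [-1.1, 0.9]]
[ 0.4415 -0.1956] -12.31 res [[0.1, -0.1], [0.4, 0.8], [-0.6, -0.8]]
```

```bash
python3 - <<'E'
from h import *
im=cv2.imread('pics/side0.png');cs=arm.get_calibration('side')
k=4
im=cv2.resize(im[120:290,90:290],None,fx=k,fy=k,interpolation=cv2.INTER_CUBIC)
j=np.array([.385,.923,0]);l=np.array([.923,-.385,0]);c0=np.array([.4975,.0365,.105])
pts=[c0+j*a+l*b for a,b in [(.094,.0375),(.094,-.0375),(-.094,-.0375),(-.094,.0375)]]
q=[(proj(cs,p)-[90,120])*k for p in pts]
cv2.polylines(im,[np.int32(q)],True,(0,0,255),2)
q=[(proj(cs,p*[1,1,0])-[90,120])*k for p in pts]
cv2.polylines(im,[np.int32(q)],True,(0,255,0),1)
cv2.imwrite('pics/sideov.png',im)
E
```

```text
(no output)
```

View pics/sideov.png

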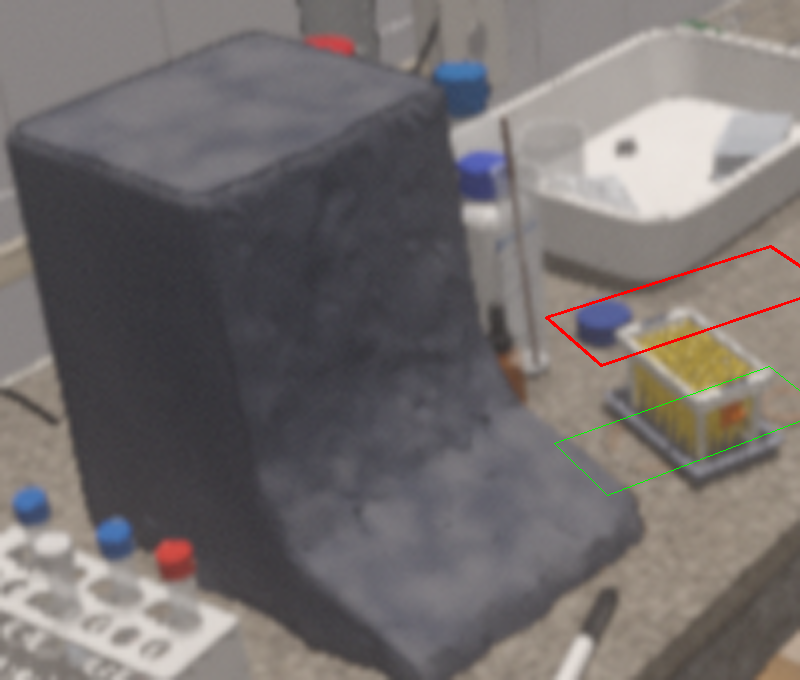

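The rack is at (0.4975, 0.0365) with jaw yaw 67.4°. The two cameras agree to within 2 mm, and the gripper body clears the grey instrument. I'll move above the rack, then check from there.

Emit:
step_arm(plan=[[0.21,0.4,0.53,-0.08],[0.21,0.6,0.53,0],[0.21,0.7,0.53,0],[0.21,0.75,0.53,0],[0,0,0,0]])

```text
time_s: 5.0
tcp_pos: [0.4956, 0.038, 0.1176]
orientation: [-90.1, 0.3, -22.5]
force: [-0.1, -0.4, 0.1]
gripper_width: 0.0881
```

```bash
python3 - <<'E'
from h import *
need((0.4975,0.0365,0.049),67.35)
c=arm.get_calibration('wrist');im=arm.read_camera('wrist')
np.save('c2.npy',c,allow_pickle=True)
cv2.imwrite('pics/w2.png',cv2.resize(im,(800,600),interpolation=cv2.INTER_CUBIC));cv2.imwrite('pics/w2raw.png',im)
E
```

```text
t 5.00 tcp [0.4956 0.038  0.1176] rpy [-90.08   0.35 -22.51] F [-0.1 -0.4  0.1] w 0.0881
q [ -9.3  24.2  93.1   0.   63.1 -76.8]
tool z yaw 67.49; world turn -0.14 deg; roll units 0.020; shift units (cur axes) [ 0.046  1.142 -0.01 ]
```

View pics/w2.png

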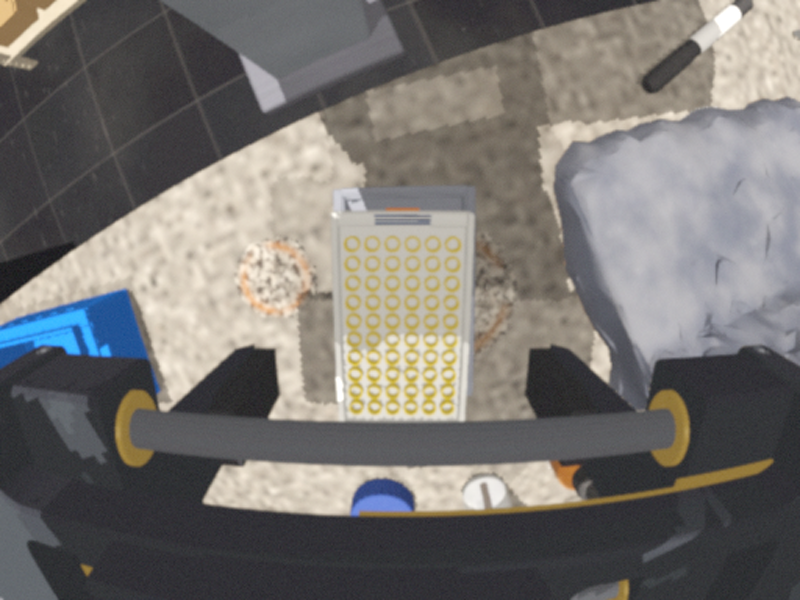

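```bash
python3 - <<'E'
import cv2
w=cv2.imread('pics/w2raw.png')
cv2.imwrite('pics/w2c.png',cv2.resize(w[115:275,200:320],None,fx=5,fy=5,interpolation=cv2.INTER_CUBIC)[:600] )
cv2.imwrite('pics/w2d.png',cv2.resize(w[215:275,200:320],None,fx=6,fy=6,interpolation=cv2.INTER_CUBIC))
E
```

```text
(no output)
```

View pics/w2c.png

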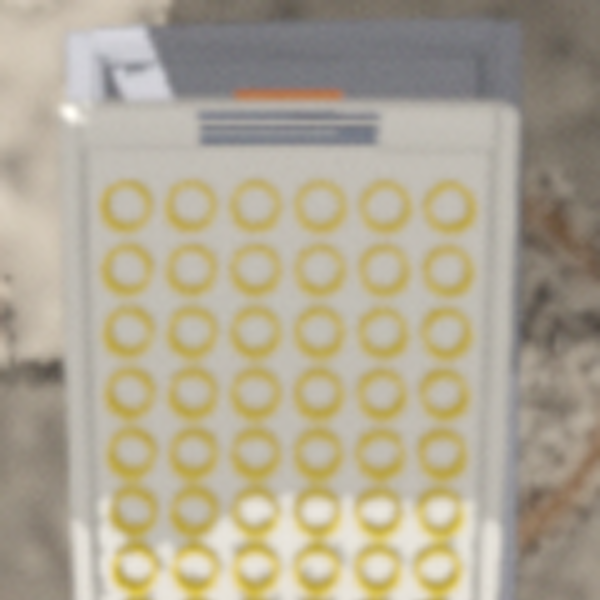

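View pics/w2d.png

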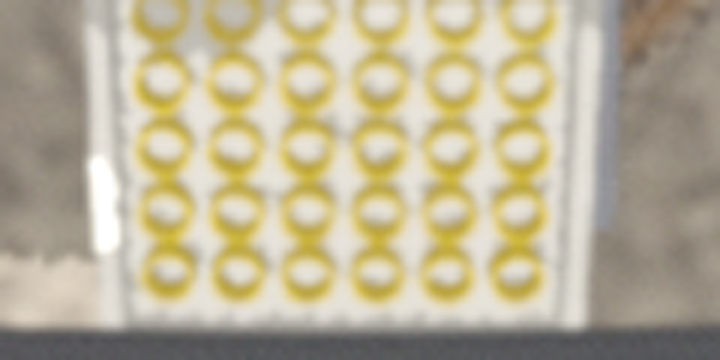

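```bash
python3 - <<'E'
from fit import *
c=np.load('c2.npy',allow_pickle=True).item()
TL,TR,BL,BR=(212.6,135.6),(303.8,135.6),(216.8,269.2),(298.,269.2)
P=[atz(c,p,.066,True)[:2] for p in (TL,TR,BL,BR)]
print(np.round(P,4)); m1=(P[0]+P[1])/2;m2=(P[2]+P[3])/2;v=m2-m1;L=np.linalg.norm(v);v/=L
print('w',np.linalg.norm(P[1]-P[0]),np.linalg.norm(P[3]-P[2]),'L',L,'dir',np.degrees(np.arctan2(v[1],v[0])),'centre from near end',m1+v*.055)
obs=[(c,True,TL,(.031,-.055,.066)),(c,True,TR,(-.031,-.055,.066)),(c,True,(213.4,120.6),(.0385,-.0625,.014)),(c,True,(304,119.4),(-.0385,-.0625,.014))]
fit(obs,[.495,.038,np.radians(-112)])
E
```

```text
[[ 0.4359  0.03  ]
 [ 0.4591  0.0863]
 [ 0.5283 -0.0095]
 [ 0.5521  0.048 ]]
w 0.06087053452723071 0.06220586453023518 L 0.10051479144439539 dir -22.788622020800492 centre from near end [0.49822317 0.03686998]
[0.4981 0.0378] -112.27 res [[-0.4, -0.5], [1.3, -0.8], [-1.0, 0.8], [0.2, 1.7]]
```

Emit:
step_arm(plan=[[0.045,0.4,-0.005,0.01],[0,0.4,0,0],[0,0.34,0,0],[0,0,0,0]])

```text
time_s: 5.55
tcp_pos: [0.4984, 0.0347, 0.0528]
orientation: [-90.0, 0.0, -22.7]
force: [0.7, 0.4, -0.5]
gripper_width: 0.088
```

Emit:
step_arm(plan=[[0,0,0,0],[0,0,0,0],[0,0,0,0],[0,0,0,0],[0,0,0,0],[0,0,0,0]], claw=-1, force=40)

```text
time_s: 6.3
tcp_pos: [0.4989, 0.0353, 0.0528]
orientation: [-90.0, -0.1, -22.6]
force: [-0.6, 0.3, 5.3]
gripper_width: 0.0618
```

Emit:
step_arm(plan=[[0,-0.1,0,0],[0,-0.3,0,0],[0,-0.4,0,0],[0,-0.4,0,0],[0,-0.4,0,0],[0,-0.1,0,0],[0,0,0,0]])

```text
time_s: 7.18
tcp_pos: [0.4984, 0.0354, 0.1538]
orientation: [-90.0, 0.0, -22.7]
force: [0.2, 0.4, -1.7]
gripper_width: 0.0614
```

```bash
python3 - <<'E'
from h import *
need((0.46,-0.12,0.16),-11)
c=arm.get_calibration('wrist');im=arm.read_camera('wrist')
np.save('c3.npy',c,allow_pickle=True)
cv2.imwrite('pics/w3.png',cv2.resize(im,(800,600),interpolation=cv2.INTER_CUBIC));cv2.imwrite('pics/w3raw.png',im)
E
```

```text
t 7.17 tcp [0.4984 0.0354 0.1538] rpy [-9.000e+01  2.000e-02 -2.265e+01] F [ 0.2  0.4 -1.7] w 0.0614
q [ -9.5  21.6  90.1   0.   68.3 -76.9]
tool z yaw 67.35; world turn -78.35 deg; roll units 11.395; shift units (cur axes) [ 0.407 -0.103 -2.637]
```

View pics/w3.png

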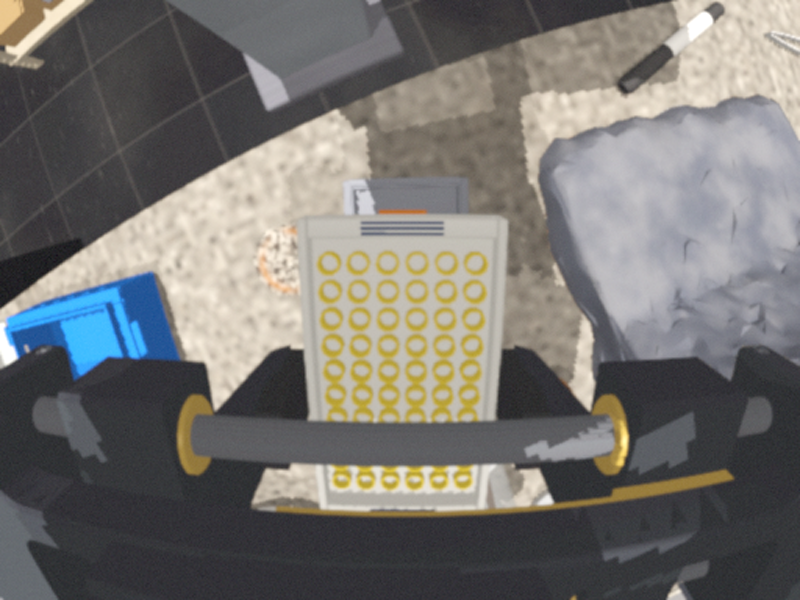

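```bash
python3 - <<'E'
from h import *
im=cv2.imread('pics/w3raw.png');cv2.imwrite('pics/w3c.png',cv2.resize(im[125:205,180:335],None,fx=5,fy=5,interpolation=cv2.INTER_CUBIC))
E
```

```text
(no output)
```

View pics/w3c.png

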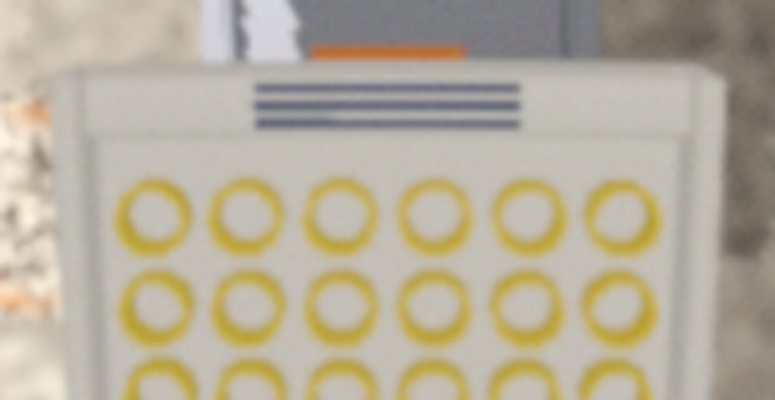

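```bash
python3 - <<'E'
from h import *
c=np.load('c3.npy',allow_pickle=True).item();s,R=st()
for z in (.164,.167,.170):
    P=[atz(c,p,z,True) for p in ((191.4,138.6),(324.4,138.6))]
    T=[R.T@(p-s['tcp_pos']) for p in P]; print(z,np.round(T,4).tolist(),np.linalg.norm(P[0]-P[1]).round(4))
E
```

```text
t 7.22 tcp [0.4982 0.0354 0.1534] rpy [-9.002e+01  7.000e-02 -2.265e+01] F [ 0.2 -0.7 -0.7] w 0.0617
q [ -9.5  21.7  90.1  -0.   68.3 -76.9]
0.164 [[-0.0559, -0.0105, -0.0308], [-0.0559, -0.0105, 0.0307]] 0.0615
0.167 [[-0.0562, -0.0135, -0.0301], [-0.0562, -0.0135, 0.03]] 0.0601
0.17 [[-0.0565, -0.0165, -0.0295], [-0.0565, -0.0165, 0.0293]] 0.0588
```

```bash
python3 - <<'E'
from h import *
def crop(n,x0,y0,x1,y1,k):
    im=arm.read_camera(n);cv2.imwrite(f'pics/{n}3.png',im);cv2.imwrite(f'pics/{n}3c.png',cv2.resize(im[y0:y1,x0:x1],None,fx=k,fy=k,interpolation=cv2.INTER_CUBIC))
crop('side',285,160,365,220,9);crop('scene',240,190,300,255,9)
c=np.load('c3.npy',allow_pickle=True).item()
im=cv2.imread('pics/w3raw.png');cv2.imwrite('pics/w3b.png',cv2.resize(im[165:245,0:130],None,fx=6,fy=6,interpolation=cv2.INTER_CUBIC))
E
```

```text
(no output)
```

View pics/side3c.png

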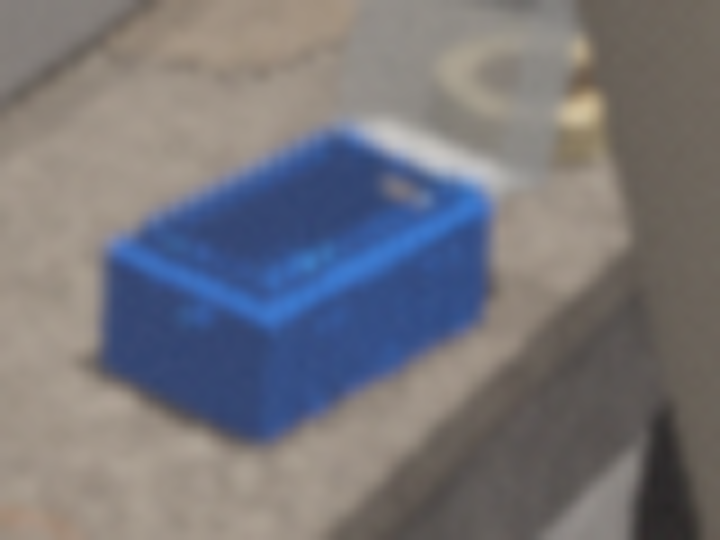

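View pics/scene3c.png

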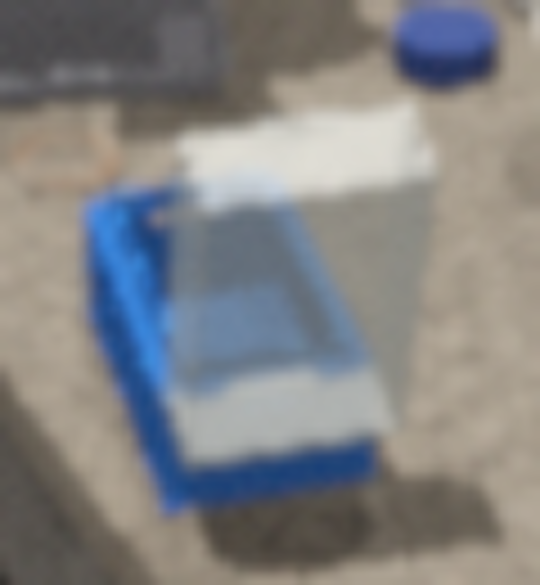

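View pics/w3b.png

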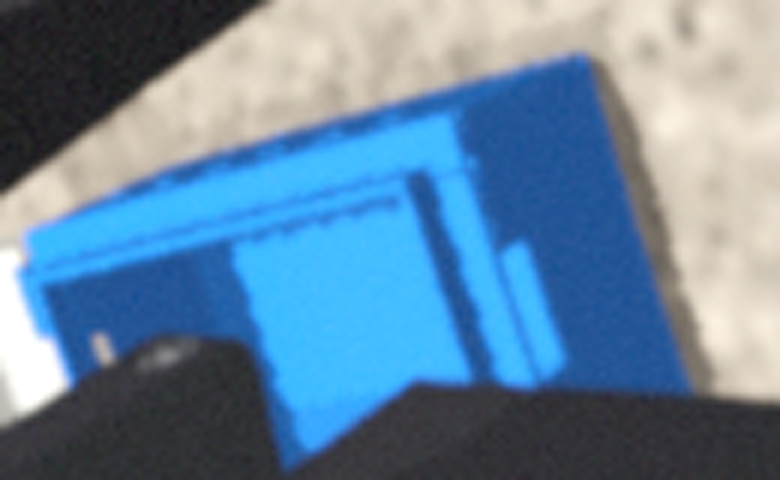

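```bash
python3 - <<'E'
from fit import *
c1=np.load('c1.npy',allow_pickle=True).item();c3=np.load('c3.npy',allow_pickle=True).item()
cs=arm.get_calibration('side');cc=arm.get_calibration('scene')
b=lambda u,v:(90+u/5,180+v/5)
W1=[(c1,True,b(210,190),(-.038,-.062,.05)),(c1,True,b(625,110),(-.038,.062,.05)),(c1,True,b(695,360),(.038,.062,.05)),(c1,True,b(600,152),(-.028,.052,.058)),(c1,True,b(655,350),(.028,.052,.058))]
g=lambda u,v:(285+u/9,160+v/9)
S=[(cs,False,g(*q),l) for q,l in [((265,440),(-.038,.062,0)),((103,368),(.038,.062,0)),((487,318),(-.038,-.062,0)),((268,322),(-.038,.062,.05)),((107,245),(.038,.062,.05)),((490,195),(-.038,-.062,.05))]]
e=lambda u,v:(240+u/9,190+v/9)
C=[(cc,False,e(*q),l) for q,l in [((168,510),(-.038,-.062,0)),((375,475),(.038,-.062,0)),((90,205),(-.038,.062,.05)),((95,320),(-.038,.062,0))]]
k=lambda u,v:(u/6,165+v/6)
W3=[(c3,True,k(*q),l) for q,l in [((590,57),(-.038,.062,0)),((460,112),(-.038,.062,.05)),((28,230),(-.038,-.062,.05)),((410,178),(-.028,.052,.058))]]
for o in (W1,S,C,W3,W1+S+C+W3): fit(o,[.445,-.196,-.19])
E
```

```text
[ 0.4474 -0.1966] -10.97 res [[-0.4, 0.0], [0.8, -1.3], [0.9, 0.3], [-0.6, 1.0], [-0.6, -0.1]]
[ 0.4456 -0.1991] -11.0 res [[-0.0, 0.6], [-0.4, -0.2], [-0.3, -0.0], [0.5, -0.3], [-0.3, -0.2], [0.6, 0.1]]
[ 0.4517 -0.2017] -12.31 res [[0.0, 0.5], [0.4, 0.5], [-0.1, -0.5], [-0.3, -1.0]]
[ 0.4483 -0.1957] -11.76 res [[1.5, -1.9], [-0.1, -0.2], [-0.6, 0.1], [-0.4, 2.4]]
[ 0.4477 -0.1969] -11.35 res [[-0.3, -0.0], [1.0, -0.8], [0.8, 0.8], [-0.4, 1.5], [-0.7, 0.4], [-1.1, 0.7], [-1.3, -0.2], [-1.2, 0.1], [-0.6, -0.2], [-1.3, -0.1], [-0.3, 0.3], [-1.4, 0.0], [-1.2, -0.1], [-2.1, -0.7], [-2.2, -1.3], [0.3, -2.3], [-1.4, -0.6], [-1.2, 0.4], [-1.7, 2.0]]
```

Emit:
step_arm(plan=[[0.07,-0.02,-0.3,0],[0.07,-0.02,-0.5,0],[0.07,-0.02,-0.6,0],[0.07,-0.02,-0.6,0],[0.07,0,-0.5,0],[0.05,0,-0.14,0]])

```text
time_s: 8.07
tcp_pos: [0.4592, -0.1211, 0.1584]
orientation: [-90.0, 0.1, -22.8]
force: [-0.4, -0.4, -0.2]
gripper_width: 0.0612
```

Emit:
step_arm(plan=[[0,0,0,0.8],[0,0,0,1],[0,0,0,1],[0,0,0,1],[0,0,0,1],[0,0,0,1],[0,0,0,1],[0,0,0,1],[0,0,0,1],[0,0,0,1],[0,0,0,1],[0,0,0,0.6]])

```text
time_s: 9.57
tcp_pos: [0.4599, -0.1192, 0.1585]
orientation: [-90.0, 0.0, -101.2]
force: [0.7, -0.1, -0.6]
gripper_width: 0.0614
```

```bash
python3 - <<'E'
from h import *
need((0.4469,-0.1982,0.145),-11.1)
c=arm.get_calibration('wrist');im=arm.read_camera('wrist')
np.save('c4.npy',c,allow_pickle=True)
cv2.imwrite('pics/w4.png',cv2.resize(im,(800,600),interpolation=cv2.INTER_CUBIC));cv2.imwrite('pics/w4raw.png',im)
E
```

```text
t 9.57 tcp [ 0.4599 -0.1192  0.1585] rpy [-9.0050e+01  3.0000e-02 -1.0116e+02] F [ 0.7 -0.1 -0.6] w 0.0614
q [-28.9  19.1  93.4   0.   67.6 -17.7]
tool z yaw -11.16; world turn 0.06 deg; roll units -0.009; shift units (cur axes) [1.333 0.224 0.043]
```

View pics/w4.png

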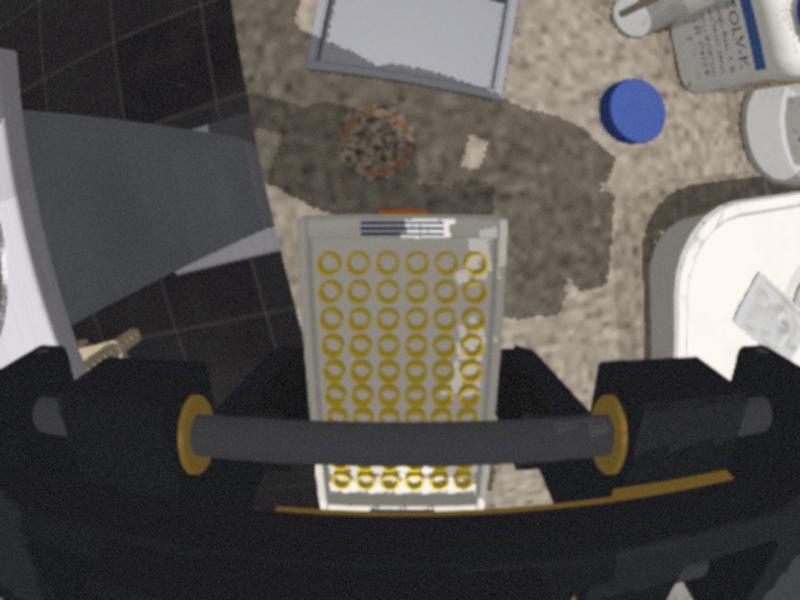

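Tool at the box's orientation, rack held squarely. I'll move over the mouth and stay high.

Emit:
step_arm(plan=[[0.3,0.05,0.01,0],[0.4,0.05,0.01,0],[0.4,0.05,0.01,0],[0.23,0.07,0.01,0],[0,0,0,0]])

```text
time_s: 10.25
tcp_pos: [0.4465, -0.1996, 0.1452]
orientation: [-90.1, 0.0, -101.1]
force: [-0.2, 0.9, -0.4]
gripper_width: 0.0618
```

```bash
python3 - <<'E'
from h import *
need((0.4469,-0.1982,0.117),-11.1)
c=arm.get_calibration('wrist');im=arm.read_camera('wrist')
np.save('c5.npy',c,allow_pickle=True);cv2.imwrite('pics/w5raw.png',im)
cv2.imwrite('pics/w5.png',cv2.resize(im,(800,600),interpolation=cv2.INTER_CUBIC))
for n,(x0,y0,x1,y1),k in (('side',(275,120,375,220),6),('scene',(225,160,325,260),6)):
    im=arm.read_camera(n);cv2.imwrite(f'pics/{n}5.png',im);cv2.imwrite(f'pics/{n}5c.png',cv2.resize(im[y0:y1,x0:x1],None,fx=k,fy=k,interpolation=cv2.INTER_CUBIC))
E
```

```text
t 10.25 tcp [ 0.4465 -0.1996  0.1452] rpy [-9.0050e+01  3.0000e-02 -1.0109e+02] F [-0.2  0.9 -0.4] w 0.0618
q [-38.   21.3  92.4   0.   66.4 -26.9]
tool z yaw -11.09; world turn -0.01 deg; roll units 0.002; shift units (cur axes) [-0.023  0.47   0.003]
```

View pics/w5.png

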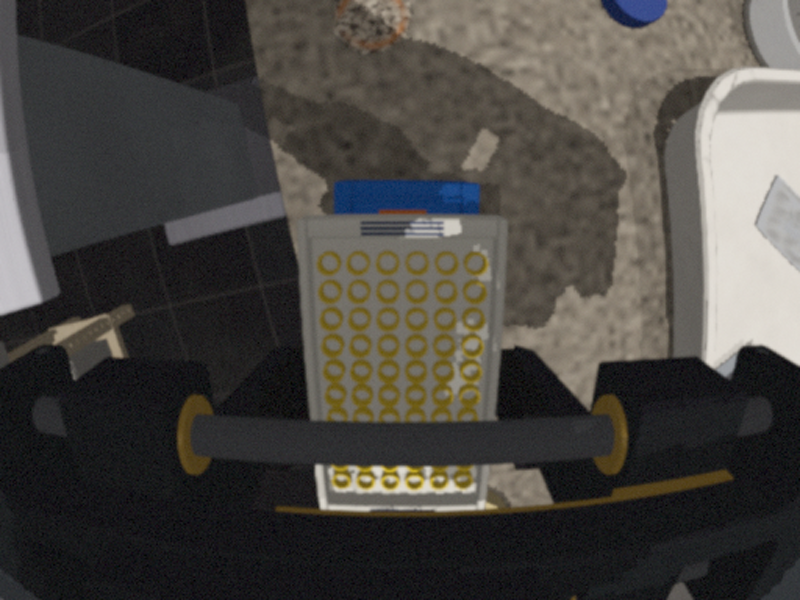

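View pics/side5c.png

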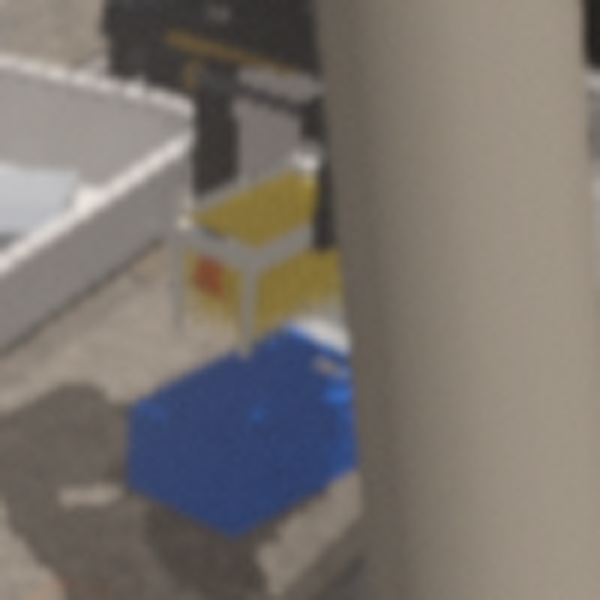

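View pics/scene5c.png

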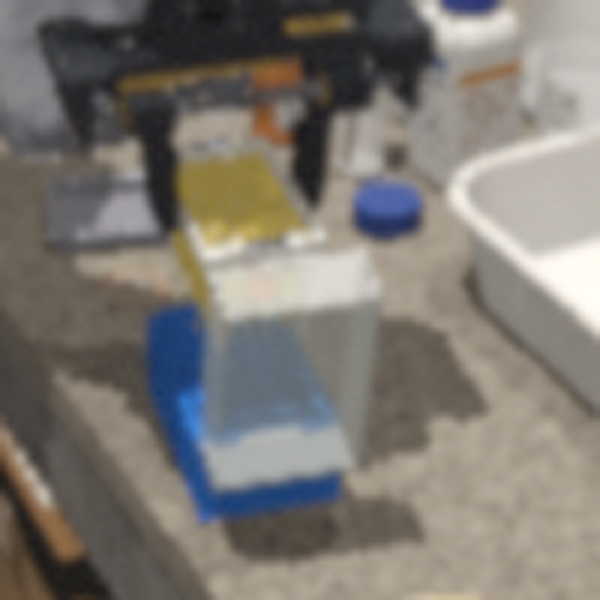

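```bash
python3 - <<'E'
import cv2
im=cv2.imread('pics/w5raw.png');cv2.imwrite('pics/w5c.png',cv2.resize(im[105:150,180:335],None,fx=5,fy=5,interpolation=cv2.INTER_CUBIC))
E
```

```text
(no output)
```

View pics/w5c.png

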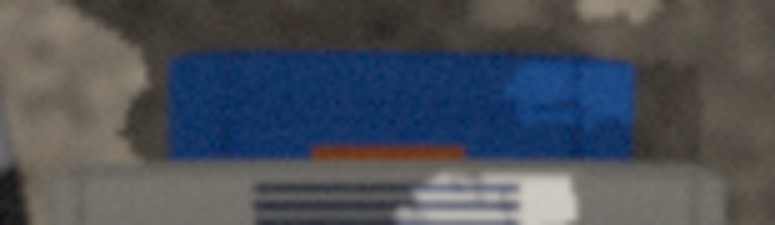

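```bash
python3 - <<'E'
from h import *
c=np.load('c5.npy',allow_pickle=True).item();s,R=st();t=s['tcp_pos']
f=lambda u,v,z:(R.T@(atz(c,(180+u/5,105+v/5),z,True)-t)).round(4)
print('ground',f(170,55,0),f(633,55,0));print('shoulder sides',f(165,150,.03),f(635,150,.03)); print('deck',f(57,168,.1562),f(722,168,.1562))
print('deck',f(57,168,.1552),f(722,168,.1552))
for b in ((.447,-.1975,0),(.4474,-.1966,0)):
  print('box in tool',(R.T@(np.array(b)-t)).round(4))
E
```

```text
t 10.40 tcp [ 0.4468 -0.1983  0.1458] rpy [-9.0010e+01  1.0000e-02 -1.0099e+02] F [-0.3  0.6  0. ] w 0.0620
q [-37.8  21.2  92.4   0.   66.4 -26.9]
ground [-0.0606  0.1458 -0.0433] [-0.0606  0.1458  0.0471]
shoulder sides [-0.0444  0.1158 -0.0401] [-0.0444  0.1158  0.0428]
deck [-0.0536 -0.0104 -0.0313] [-0.0535 -0.0104  0.0298]
deck [-0.0535 -0.0094 -0.0316] [-0.0534 -0.0094  0.03  ]
box in tool [-0.0008  0.1458  0.    ]
box in tool [-0.0018  0.1458  0.0002]
```

```bash
python3 - <<'E'
from h import *
c=np.load('c5.npy',allow_pickle=True).item();s,R=st();t=s['tcp_pos']
f=lambda u,v,z:(R.T@(atz(c,(180+u/5,105+v/5),z,True)-t)).round(4)
for z in (.045,.05): print(z,f(168,55,z),f(635,55,z))
print('cam',R.T@(-c['R'].T@c['t']-t))
for l in [(-.038,.062),(.038,.062),(0,.0545)]:
    a=np.radians(-11.1);X=[.447+np.cos(a)*l[0]-np.sin(a)*l[1],-.1975+np.sin(a)*l[0]+np.cos(a)*l[1]]
    for z in (0,.05): print(l,z,((proj(c,X+[z],True)-[180,105])*5).round(0))
E
```

```text
t 10.40 tcp [ 0.4468 -0.1983  0.1458] rpy [-9.0010e+01  1.0000e-02 -1.0099e+02] F [-0.3  0.6  0. ] w 0.0620
q [-37.8  21.2  92.4   0.   66.4 -26.9]
0.045 [-0.0615  0.1008 -0.0371] [-0.0615  0.1008  0.04  ]
0.05 [-0.0616  0.0958 -0.0363] [-0.0616  0.0958  0.0391]
cam [-0.06635831 -0.14480738 -0.00102883]
(-0.038, 0.062) 0 [197.  43.]
(-0.038, 0.062) 0.05 [158.  47.]
(0.038, 0.062) 0 [588.  43.]
(0.038, 0.062) 0.05 [629.  48.]
(0, 0.0545) 0 [393.  79.]
(0, 0.0545) 0.05 [394.  91.]
```

Emit:
step_arm(plan=[[-0.015,0.15,0.023,0],[0,0.25,0,0],[0,0.25,0,0],[0,0.18,0,0],[0,0,0,0]])

```text
time_s: 11.02
tcp_pos: [0.4481, -0.1978, 0.0953]
orientation: [-90.1, 0.0, -101.0]
force: [1.5, 0.2, -0.9]
gripper_width: 0.0613
```

```bash
python3 - <<'E'
from h import *
s,R=st();print(s['moment'].round(2))
for n,(x0,y0,x1,y1),k in (('side',(275,130,345,220),8),('scene',(225,170,315,260),7)):
    im=arm.read_camera(n);cv2.imwrite(f'pics/{n}6.png',im);cv2.imwrite(f'pics/{n}6c.png',cv2.resize(im[y0:y1,x0:x1],None,fx=k,fy=k,interpolation=cv2.INTER_CUBIC)[:600])
E
```

```text
t 11.03 tcp [ 0.4481 -0.1978  0.0953] rpy [-9.0080e+01  4.0000e-02 -1.0101e+02] F [ 1.5  0.2 -0.9] w 0.0613
q [-37.7  25.3  96.    0.   58.8 -26.7]
[-0.01 -0.04 -0.03]
```

View pics/side6c.png

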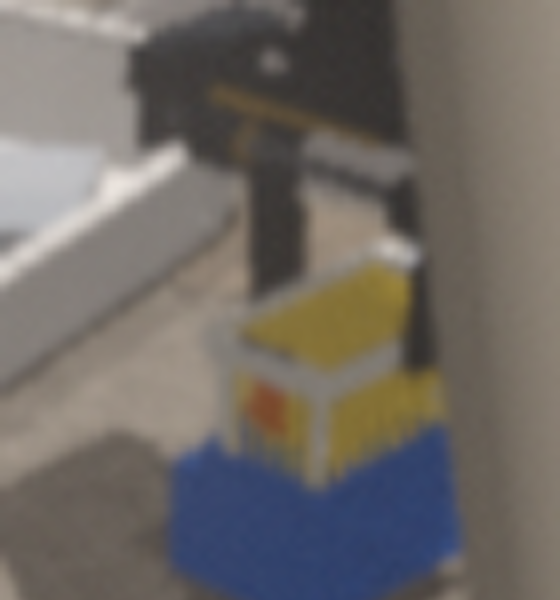

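View pics/scene6c.png

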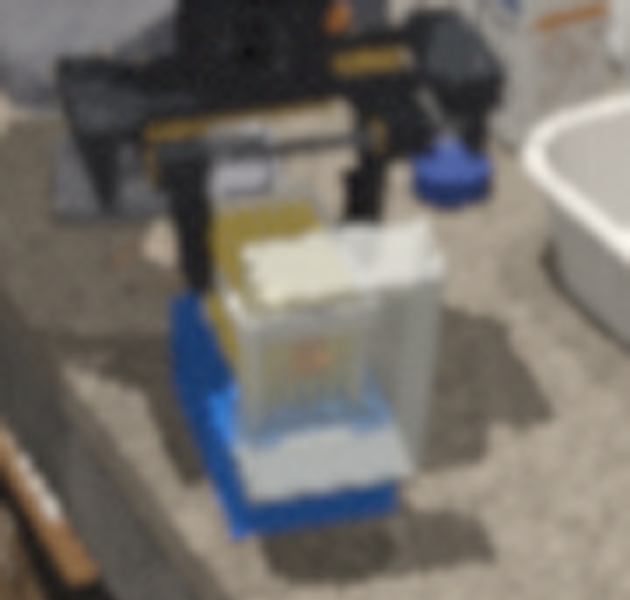

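The feet have entered the mouth with no contact force. I'll lower to just above tab contact.

Emit:
step_arm(plan=[[0,0.06,0,0],[0,0.06,0,0],[0,0.06,0,0],[0,0.06,0,0],[0,0,0,0]])

```text
time_s: 11.75
tcp_pos: [0.4482, -0.1981, 0.0813]
orientation: [-90.0, 0.0, -101.0]
force: [-0.1, 0.8, -1.3]
gripper_width: 0.0618
```

```bash
python3 - <<'E'
from h import *
s,R=st();print(s['moment'].round(2),(R.T@s['force']).round(1))
for n,(x0,y0,x1,y1),k in (('side',(275,130,345,220),8),):
    im=arm.read_camera(n);cv2.imwrite(f'pics/{n}7.png',im);cv2.imwrite(f'pics/{n}7c.png',cv2.resize(im[y0:y1,x0:x1],None,fx=k,fy=k,interpolation=cv2.INTER_CUBIC)[:600])
im=arm.read_camera('wrist');cv2.imwrite('pics/w7.png',im)
E
```

```text
t 11.75 tcp [ 0.4482 -0.1981  0.0813] rpy [-9.0030e+01  2.0000e-02 -1.0104e+02] F [-0.1  0.8 -1.3] w 0.0618
q [-37.7  26.5  96.9   0.   56.6 -26.7]
[-0.05 -0.04  0.  ] [-0.7  1.3 -0.3]
```

View pics/side7c.png

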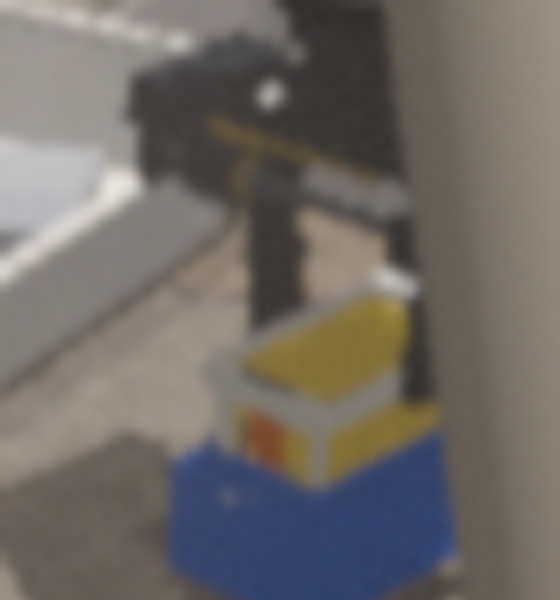

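View pics/w7.png

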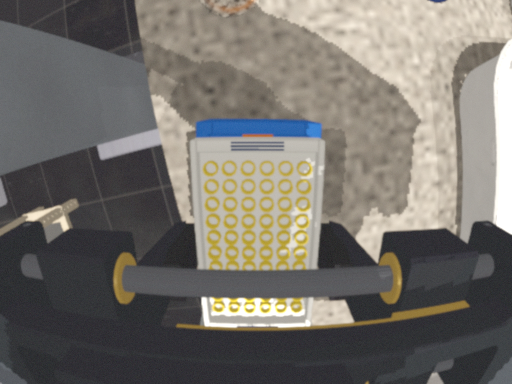

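Emit:
step_arm(plan=[[0,0.05,0,0],[0,0.05,0,0],[0,0.05,0,0],[0,0,0,0]], force=60)

```text
time_s: 12.35
tcp_pos: [0.4486, -0.1985, 0.0726]
orientation: [-90.0, -0.0, -101.0]
force: [0.5, 0.3, 2.0]
gripper_width: 0.0613
```

Emit:
step_arm(plan=[[0,0.04,0,0],[0,0.04,0,0],[0,0,0,0]])

```text
time_s: 12.72
tcp_pos: [0.4492, -0.199, 0.0687]
orientation: [-89.8, -0.1, -101.1]
force: [0.0, -2.9, 9.6]
gripper_width: 0.0613
```

Emit:
step_arm(plan=[[0,0.04,0,0],[0,0.04,0,0],[0,0.04,0,0],[0,0,0,0]])

```text
time_s: 13.22
tcp_pos: [0.4484, -0.1986, 0.0604]
orientation: [-90.0, -0.0, -101.0]
force: [0.2, -4.0, -0.2]
gripper_width: 0.0613
```

```bash
python3 - <<'E'
from h import *
s,R=st();print(s['moment'].round(2),(R.T@s['force']).round(1))
for n,(x0,y0,x1,y1),k in (('side',(275,130,345,220),8),):
    im=arm.read_camera(n);cv2.imwrite(f'pics/{n}8.png',im);cv2.imwrite(f'pics/{n}8c.png',cv2.resize(im[y0:y1,x0:x1],None,fx=k,fy=k,interpolation=cv2.INTER_CUBIC)[:600])
im=arm.read_camera('wrist');cv2.imwrite('pics/w8.png',im)
E
```

```text
t 13.22 tcp [ 0.4484 -0.1986  0.0604] rpy [-8.9990e+01 -3.0000e-02 -1.0104e+02] F [ 0.2 -4.  -0.2] w 0.0613
q [-37.7  28.5  98.2  -0.   53.4 -26.7]
[-0.8  -0.16 -0.11] [3.9 0.2 1. ]
```

View pics/side8c.png

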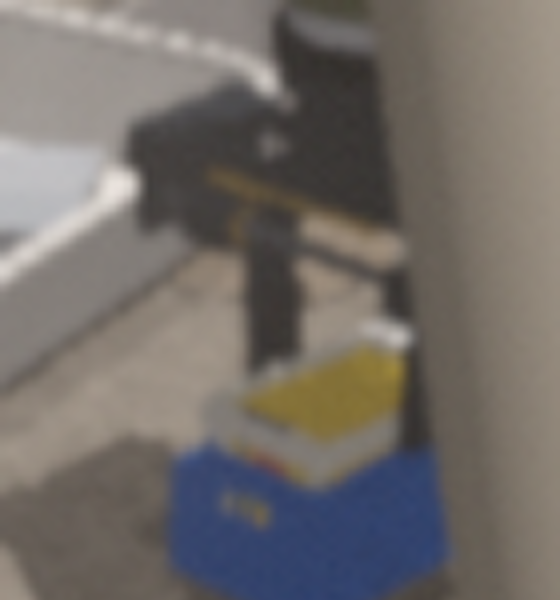

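View pics/w8.png

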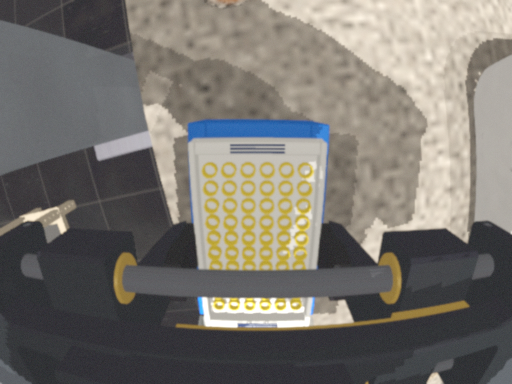

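Emit:
step_arm(plan=[[0,0.03,0,0],[0,0.03,0,0],[0,0,0,0]])

```text
time_s: 13.7
tcp_pos: [0.4485, -0.1981, 0.0573]
orientation: [-90.0, -0.0, -101.0]
force: [0.8, -1.0, 4.9]
gripper_width: 0.0613
```

Emit:
step_arm(plan=[[0,0.02,0,0],[0,0.02,0,0],[0,0,0,0]])

```text
time_s: 14.08
tcp_pos: [0.4486, -0.198, 0.0563]
orientation: [-89.9, -0.0, -101.0]
force: [-2.1, 2.3, 24.4]
gripper_width: 0.0612
```

```bash
python3 - <<'E'
from h import *
s,R=st();print(s['moment'].round(2),(R.T@s['force']).round(1))
for n,(x0,y0,x1,y1),k in (('side',(275,130,345,220),8),):
    im=arm.read_camera(n);cv2.imwrite(f'pics/{n}9.png',im);cv2.imwrite(f'pics/{n}9c.png',cv2.resize(im[y0:y1,x0:x1],None,fx=k,fy=k,interpolation=cv2.INTER_CUBIC)[:600])
E
```

```text
t 14.07 tcp [ 0.4486 -0.198   0.0563] rpy [-8.9920e+01 -4.0000e-02 -1.0099e+02] F [-2.1  2.3 24.4] w 0.0612
q [-37.7  28.8  98.5   0.   52.7 -26.7]
[-0.17  1.04 -0.05] [ -1.8 -24.4  -2.5]
```

View pics/side9c.png

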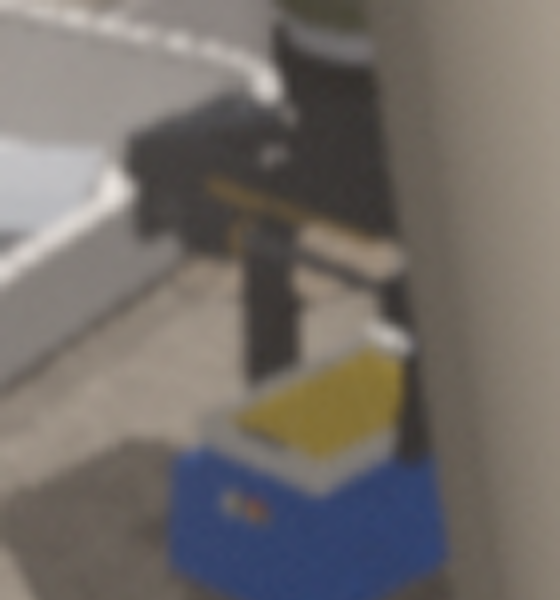

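Force jumped to 24 N, so the rack has bottomed, and orange shows in the near window. I'll ease off, release, rise and inspect.

Emit:
step_arm(plan=[[0,-0.01,0,0],[0,-0.01,0,0]])

```text
time_s: 14.38
tcp_pos: [0.4486, -0.198, 0.0566]
orientation: [-89.9, -0.0, -101.0]
force: [0.5, -0.8, 8.0]
gripper_width: 0.0614
```

Emit:
step_arm(plan=[[0,0,0,0],[0,0,0,0],[0,0,0,0],[0,0,0,0],[0,0,0,0]], claw=1)

```text
time_s: 15.0
tcp_pos: [0.4483, -0.1982, 0.0557]
orientation: [-90.0, 0.0, -101.0]
force: [-0.2, 0.6, -0.3]
gripper_width: 0.0884
```

Emit:
step_arm(plan=[[0,-0.3,0,0],[0,-0.5,0,0],[0,-0.6,0,0],[0,-0.6,0,0],[-0.5,-0.3,0,0],[-0.5,0,0,0],[0,0,0,0]])

```text
time_s: 15.88
tcp_pos: [0.4598, -0.1381, 0.1939]
orientation: [-90.0, 0.0, -100.9]
force: [-0.4, -0.2, 0.6]
gripper_width: 0.0882
```

```bash
python3 - <<'E'
from h import *
s,R=st()
c=arm.get_calibration('wrist');im=arm.read_camera('wrist');np.save('c10.npy',c,allow_pickle=True)
cv2.imwrite('pics/w10raw.png',im);cv2.imwrite('pics/w10.png',cv2.resize(im,(800,600),interpolation=cv2.INTER_CUBIC))
for n,(x0,y0,x1,y1),k in (('side',(275,140,365,220),8),('scene',(225,170,315,260),7)):
    im=arm.read_camera(n);cv2.imwrite(f'pics/{n}10.png',im);cv2.imwrite(f'pics/{n}10c.png',cv2.resize(im[y0:y1,x0:x1],None,fx=k,fy=k,interpolation=cv2.INTER_CUBIC)[:600])
E
```

```text
t 15.88 tcp [ 0.4598 -0.1381  0.1939] rpy [ -90.     0.  -100.9] F [-0.4 -0.2  0.6] w 0.0882
q [-30.9  17.2  89.4   0.   73.4 -20. ]
```

View pics/w10.png

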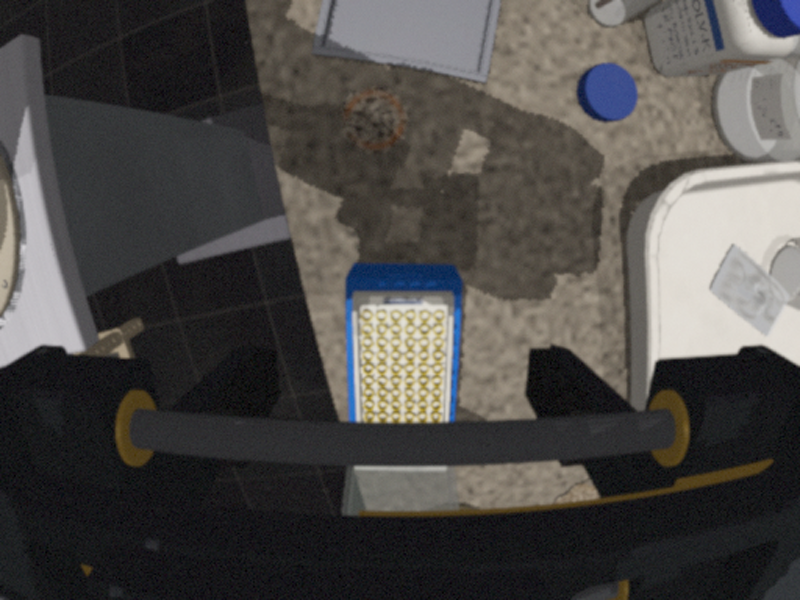

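View pics/side10c.png

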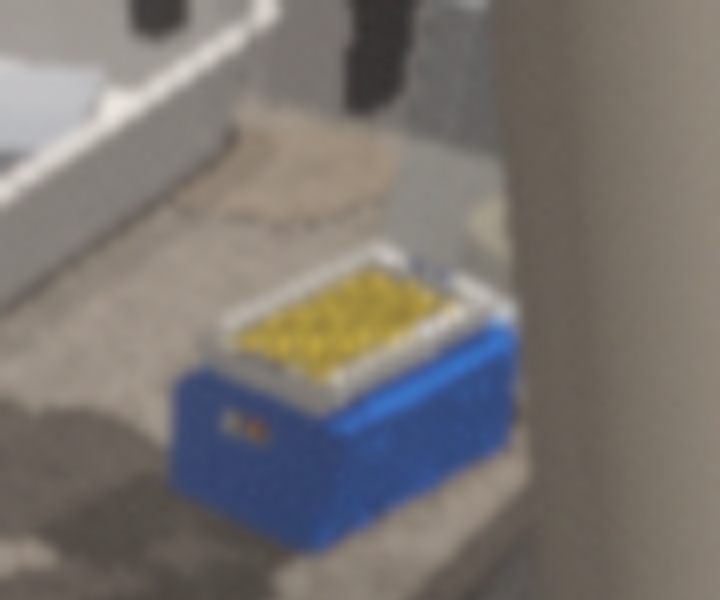

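View pics/scene10c.png

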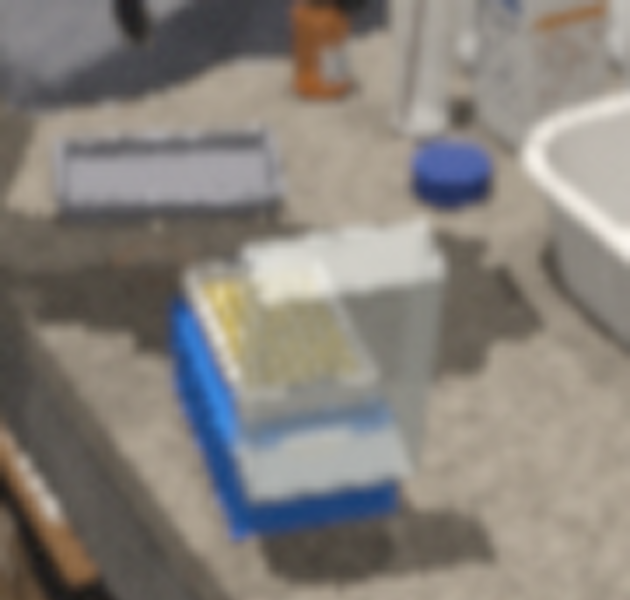

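```bash
python3 - <<'E'
from fit import *
cs=arm.get_calibration('side');cw=np.load('c10.npy',allow_pickle=True).item()
p=[.4456,-.1991,np.radians(-11)]
def W(p,l):
    c,s=np.cos(p[2]),np.sin(p[2]);return np.array([p[0]+c*l[0]-s*l[1],p[1]+s*l[0]+c*l[1],l[2]])
im=cv2.imread('pics/side10.png');k=8
x0,y0=290,160
v=cv2.resize(im[y0:y0+50,x0:x0+60],None,fx=12,fy=12,interpolation=cv2.INTER_CUBIC)
for z,col in ((.070,(0,0,255)),(.058,(0,255,0)),(.05,(255,255,0))):
    h=(.031,.055) if z>.055 else (.038,.062)
    q=[(proj(cs,W(p,(a*h[0],b*h[1],z)))-[x0,y0]+.5)*12 for a,b in ((1,1),(-1,1),(-1,-1),(1,-1))]
    cv2.polylines(v,[np.int32(q)],True,col,1)
q=[(proj(cs,W(p,(a*.012,.062,z)))-[x0,y0]+.5)*12 for a,z in ((1,.047),(-1,.047),(-1,.037),(1,.037))]
cv2.polylines(v,[np.int32(q)],True,(255,255,255),1)
cv2.imwrite('pics/sidechk.png',v)
E
```

```text
(no output)
```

View pics/sidechk.png

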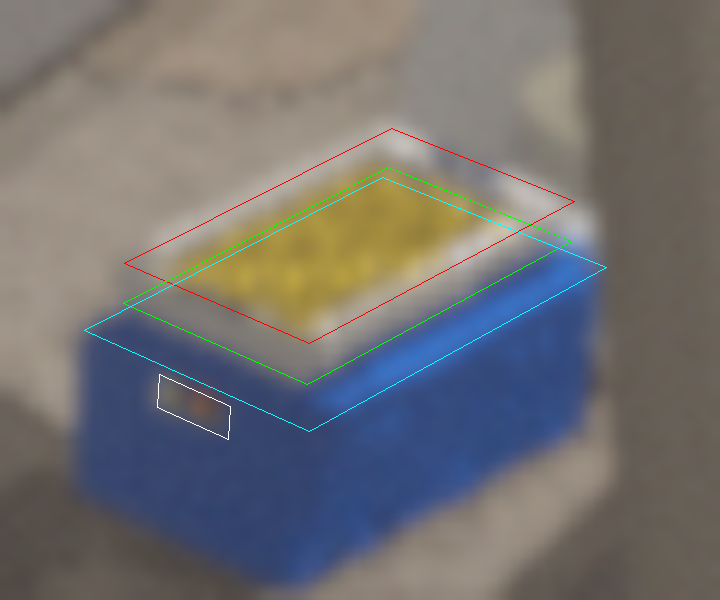

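The side overlay agrees with the rack being home at both ends: the deck lies on the z = 58 and 70 mm outlines, and orange shows in the window. Next I'll measure the lid angle and plan its closing.

```bash
cat >> h.py <<'E'
BOX=(.4482,-.198,np.radians(-11.05))
def bw(l,b=BOX):
    c,s=np.cos(b[2]),np.sin(b[2]);return np.array([b[0]+c*l[0]-s*l[1],b[1]+s*l[0]+c*l[1],l[2]])
def inbox():
    s,R=st();d=s['tcp_pos']-[BOX[0],BOX[1],0];c,q=np.cos(BOX[2]),np.sin(BOX[2])
    print('TCP in box frame',(np.array([c*d[0]+q*d[1],-q*d[0]+c*d[1],d[2]])).round(4)); return s,R
def lidp(x,d,h,th): return bw((x,-.062+d*np.cos(th)-h*np.sin(th),.05+d*np.sin(th)+h*np.cos(th)))
E
python3 - <<'E'
from h import *
from scipy.optimize import least_squares
cc=arm.get_calibration('scene')
e=lambda u,v:np.array((225+u/7,170+v/7))-.0
obs=[((245,247),(-.038,.124,0)),((428,222),(.038,.124,0)),((255,303),(-.038,.124,.032)),((443,275),(.038,.124,.032)),((245,500),(-.038,0,.032)),((405,472),(.038,0,.032))]
f=lambda p:np.concatenate([proj(cc,lidp(*l,p[0]))-e(*q)-p[1:3] for q,l in obs])
r=least_squares(f,[1.7,0,0],loss='soft_l1');print(r.x,r.fun.round(1))
inbox()
for w in ((0,-.17,.22),(0,-.17,.145)): need(bw(w),-11.05)
E
```

```text
[1.82357689 0.26594943 0.73838578] [-0.7 -0.  -1.1 -0.4  0.8  0.3  0.2  0.2 -0.2  0.   1.2 -0.2]
t 16.02 tcp [ 0.4597 -0.14    0.1935] rpy [-9.0020e+01 -1.0000e-02 -1.0105e+02] F [ 0.2 -0.2  0.5] w 0.0884
q [-31.1  17.3  89.4  -0.   73.3 -20. ]
TCP in box frame [0.0002 0.0591 0.1935]
t 16.02 tcp [ 0.4597 -0.14    0.1935] rpy [-9.0020e+01 -1.0000e-02 -1.0105e+02] F [ 0.2 -0.2  0.5] w 0.0884
q [-31.1  17.3  89.4  -0.   73.3 -20. ]
tool z yaw -11.05; world turn 0.00 deg; roll units -0.001; shift units (cur axes) [ 3.819e+00 -4.410e-01 -3.000e-03]
t 16.02 tcp [ 0.4597 -0.14    0.1935] rpy [-9.0020e+01 -1.0000e-02 -1.0105e+02] F [ 0.2 -0.2  0.5] w 0.0884
q [-31.1  17.3  89.4  -0.   73.3 -20. ]
tool z yaw -11.05; world turn 0.00 deg; roll units -0.001; shift units (cur axes) [ 3.819e+00  8.090e-01 -2.000e-03]
```

Emit:
step_arm(plan=[[0,-0.44,0,0],[0.3,0,0,0],[0.5,0,0,0],[0.6,0,0,0],[0.6,0,0,0],[0.6,0,0,0],[0.6,0,0,0],[0.4,0,0,0],[0.22,0,0,0],[0,0.3,0,0],[0,0.5,0,0],[0,0.45,0,0]], claw=-1, force=20)

```text
time_s: 17.52
tcp_pos: [0.4159, -0.3639, 0.1441]
orientation: [-90.0, 0.0, -101.0]
force: [0.7, 1.0, -0.6]
gripper_width: 0.0006
```

```bash
python3 - <<'E'
from h import *
inbox()
for n in ('scene',):
    im=arm.read_camera(n);cv2.imwrite(f'pics/{n}11.png',im);cv2.imwrite(f'pics/{n}11c.png',cv2.resize(im[130:270,210:330],None,fx=4.2,fy=4.2,interpolation=cv2.INTER_CUBIC))
E
```

```text
t 17.52 tcp [ 0.4159 -0.3639  0.1441] rpy [-9.001e+01  1.000e-02 -1.010e+02] F [ 0.7  1.  -0.6] w 0.0006
q [-53.5  27.   82.5   0.   70.5 -42.5]
TCP in box frame [ 1.000e-04 -1.690e-01  1.441e-01]
```

View pics/scene11c.png

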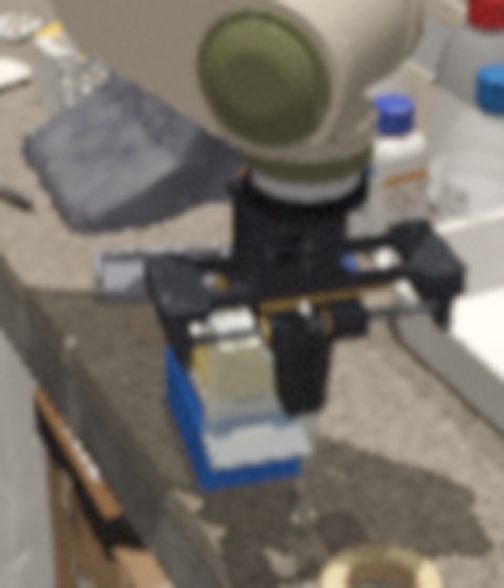

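Emit:
step_arm(plan=[[-0.2,0,0,0],[-0.2,0,0,0],[-0.2,0,0,0],[-0.2,0,0,0],[-0.2,0,0,0],[-0.2,0,0,0],[-0.2,0,0,0],[-0.2,0,0,0]])

```text
time_s: 18.58
tcp_pos: [0.4345, -0.2693, 0.1451]
orientation: [-90.0, 0.0, -101.0]
force: [0.6, 0.3, 0.6]
gripper_width: 0.0005
```

```bash
python3 - <<'E'
from h import *
inbox()
for n in ('scene',):
    im=arm.read_camera(n);cv2.imwrite(f'pics/{n}12.png',im);cv2.imwrite(f'pics/{n}12c.png',cv2.resize(im[130:270,210:330],None,fx=4.2,fy=4.2,interpolation=cv2.INTER_CUBIC))
E
```

```text
t 18.57 tcp [ 0.4345 -0.2693  0.1451] rpy [ -90.      0.   -101.04] F [0.6 0.3 0.6] w 0.0005
q [-45.1  23.2  89.1   0.   67.7 -34. ]
TCP in box frame [ 0.0002 -0.0726  0.1451]
```

View pics/scene12c.png

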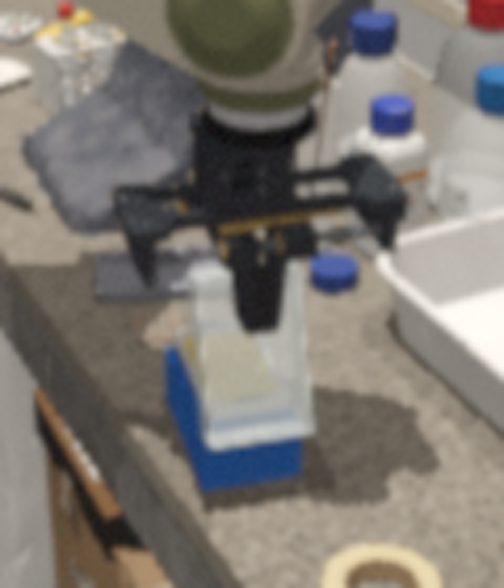

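Emit:
step_arm(plan=[[-0.18,0.03,0,0],[-0.18,0.03,0,0],[-0.18,0.03,0,0],[-0.14,0.07,0,0],[-0.14,0.07,0,0],[-0.14,0.08,0,0]])

```text
time_s: 19.38
tcp_pos: [0.4454, -0.213, 0.1262]
orientation: [-90.0, 0.0, -101.0]
force: [0.1, -0.1, -0.1]
gripper_width: 0.0007
```

Emit:
step_arm(plan=[[-0.11,0.11,0,0],[-0.11,0.11,0,0],[-0.12,0.12,0,0],[0,0,0,0]])

```text
time_s: 19.88
tcp_pos: [0.4491, -0.1929, 0.1056]
orientation: [-90.1, 0.0, -101.0]
force: [-0.6, 1.1, -0.5]
gripper_width: 0.0001
```

```bash
python3 - <<'E'
from h import *
inbox()
for n in ('scene','side'):
    im=arm.read_camera(n);cv2.imwrite(f'pics/{n}13.png',im)
    x0,y0=(210,130) if n=='scene' else (255,110)
    cv2.imwrite(f'pics/{n}13c.png',cv2.resize(im[y0:y0+140,x0:x0+120],None,fx=4.2,fy=4.2,interpolation=cv2.INTER_CUBIC))
E
```

```text
t 19.88 tcp [ 0.4491 -0.1929  0.1056] rpy [-9.007e+01  3.000e-02 -1.010e+02] F [-0.6  1.1 -0.5] w 0.0001
q [-37.2  24.4  95.4   0.   60.3 -26.2]
TCP in box frame [-1.000e-04  5.200e-03  1.056e-01]
```

View pics/scene13c.png

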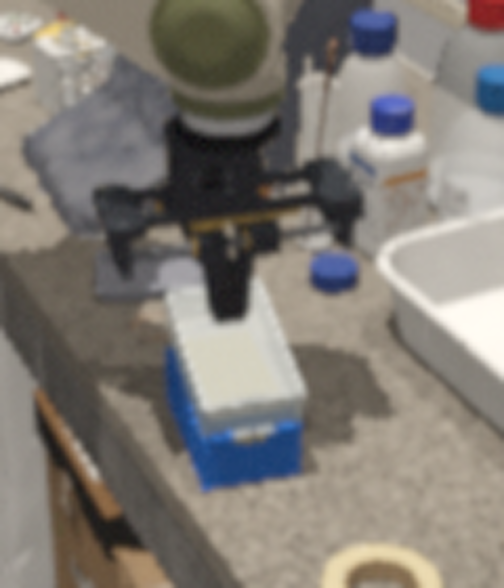

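View pics/side13c.png

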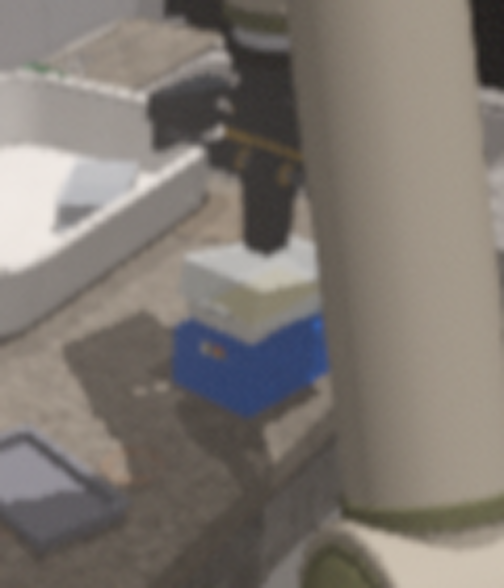

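Emit:
step_arm(plan=[[-0.12,0.1,0,0],[-0.12,0.1,0,0],[0,0.1,0,0],[0,0.06,0,0],[0,0,0,0]])

```text
time_s: 20.6
tcp_pos: [0.4519, -0.1795, 0.0843]
orientation: [-90.0, 0.0, -101.0]
force: [0.7, 0.4, -0.3]
gripper_width: 0.0005
```

```bash
python3 - <<'E'
from h import *
inbox()
E
```

```text
t 20.60 tcp [ 0.4519 -0.1795  0.0843] rpy [-9.0030e+01  1.0000e-02 -1.0105e+02] F [ 0.7  0.4 -0.3] w 0.0005
q [-35.6  26.   97.3  -0.   56.7 -24.6]
TCP in box frame [0.0001 0.0189 0.0843]
```

Emit:
step_arm(plan=[[-0.3,0,0,0],[0,0.03,0,0],[0,0.02,0,0],[0,0,0,0]])

```text
time_s: 21.1
tcp_pos: [0.4556, -0.1609, 0.0822]
orientation: [-90.0, 0.1, -101.0]
force: [-0.8, 6.0, 8.8]
gripper_width: 0.0002
```

The tip met the lid top at z = 0.082, which is the shut height. I'll retreat and check everything.

Emit:
step_arm(plan=[[0,-0.1,0,0],[0,-0.4,0,0],[0,-0.6,0,0],[0,-0.6,0,0],[-0.4,-0.5,0,0],[-0.6,0,0,0],[-0.6,0,0,0],[-0.6,0,0,0],[-0.6,0,0,0],[0,0,0,0]])

```text
time_s: 22.35
tcp_pos: [0.4877, 0.0046, 0.2137]
orientation: [-90.0, -0.0, -100.9]
force: [-1.0, -0.4, -0.1]
gripper_width: 0.0006
```

```bash
python3 - <<'E'
from h import *
inbox()
for n in ('scene','side'):
    im=arm.read_camera(n);cv2.imwrite(f'pics/{n}14.png',im)
    x0,y0=(225,180) if n=='scene' else (270,140)
    cv2.imwrite(f'pics/{n}14c.png',cv2.resize(im[y0:y0+80,x0:x0+100],None,fx=7,fy=7,interpolation=cv2.INTER_CUBIC))
E
```

```text
t 22.35 tcp [0.4877 0.0046 0.2137] rpy [ -89.99   -0.   -100.87] F [-1.  -0.4 -0.1] w 0.0006
q [-13.4  16.8  86.4  -0.   76.8  -2.5]
TCP in box frame [-1.000e-04  2.064e-01  2.137e-01]
```

View pics/scene14c.png

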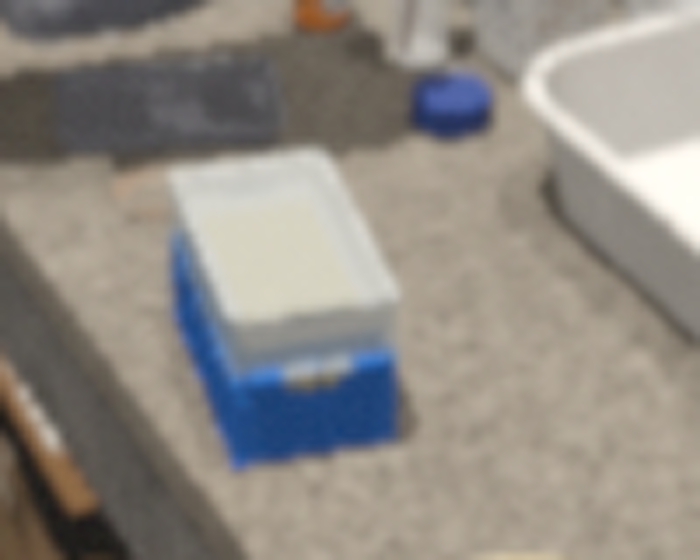

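View pics/side14c.png

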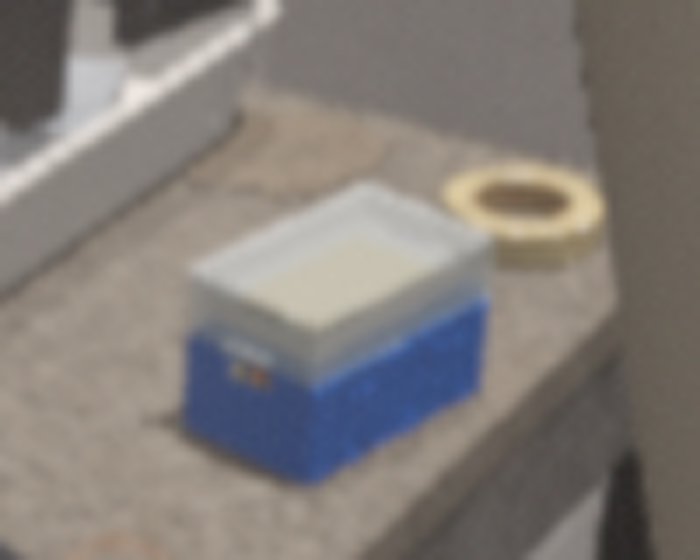

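View pics/scene14.png

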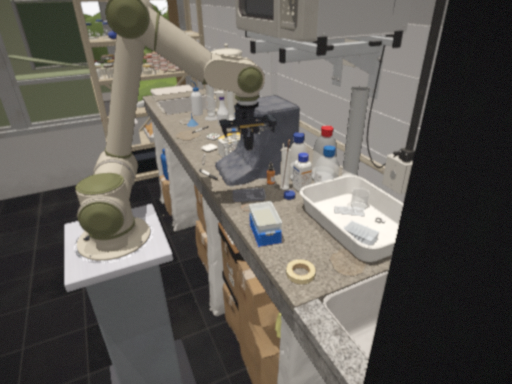

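The lid lies flush on both sides. One more check: the window at the -y end.

```bash
python3 - <<'E'
from h import *
im=cv2.imread('pics/scene14.png');cc=arm.get_calibration('scene');k=14;x0,y0=250,222
v=cv2.resize(im[y0:y0+35,x0:x0+40],None,fx=k,fy=k,interpolation=cv2.INTER_CUBIC)
b0=v.copy()
B=(.4517,-.2017,np.radians(-12.3))
for z0,z1,w,y in ((.047,.037,.012,-.062),(.05,0,.038,-.062)):
    q=[(proj(cc,bw((a*w,y,z),B))-[x0,y0]+.5)*k for a,z in ((1,z0),(-1,z0),(-1,z1),(1,z1))]
    cv2.polylines(v,[np.int32(q)],True,(255,255,255),1)
im=cv2.imread('pics/side14.png')[182:202,298:318]
s=cv2.resize(im,None,fx=k*1.5,fy=k*1.5,interpolation=cv2.INTER_CUBIC);cv2.imwrite('pics/win2.png',s)
cv2.imwrite('pics/win.png',v)
E
```

```text
(no output)
```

View pics/win.png

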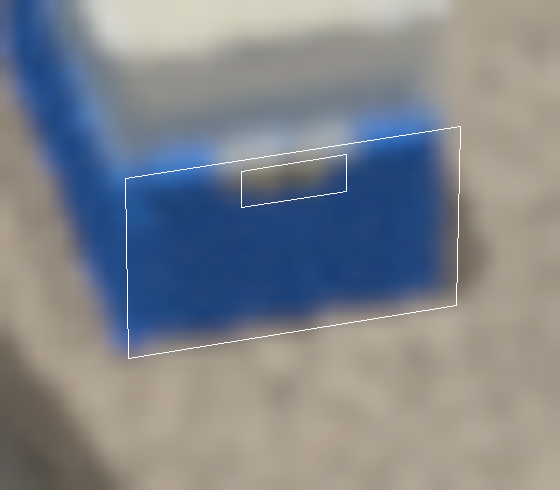

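View pics/win2.png

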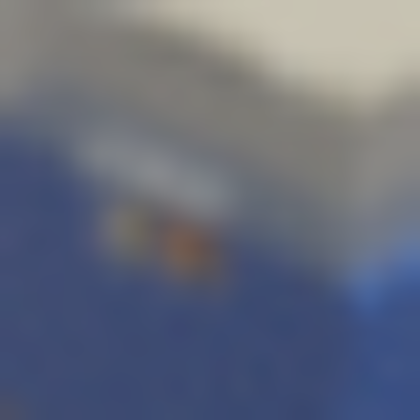

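In this view the +y window shows orange, but the -y one is too coarse and oblique to tell. There's plenty of time left, so I'll take a close look with the wrist camera.

Emit:
step_arm(plan=[[0.6,0,-0.09,0],[0.7,0,-0.09,0],[0.72,0,-0.09,0],[0.72,0,-0.09,0],[0.72,0,-0.09,0],[0.72,0,-0.1,0],[0.72,0,-0.1,0],[0.72,0,-0.1,0],[0.72,0,-0.1,0],[0.72,0,-0.09,0],[0.72,0,-0.09,0],[0.65,0,-0.09,0]])

```text
time_s: 23.95
tcp_pos: [0.3227, -0.4827, 0.2135]
orientation: [-90.0, -0.0, -101.2]
force: [-0.4, -0.2, 0.6]
gripper_width: -0.0001
```

Emit:
step_arm(plan=[[0,0,0,1],[0,0,0,1],[0,0.1,0,1],[0,0.15,0,1],[0,0.15,0,1],[0,0.15,0,1],[0,0.15,0,1],[0,0.2,0,1],[0,0.2,0,1],[0,0.2,0,1],[0,0.2,0,1],[0,0,0,1]])

```text
time_s: 25.45
tcp_pos: [0.3233, -0.4809, 0.1226]
orientation: [-90.1, -0.1, 176.1]
force: [-0.4, 0.4, 0.0]
gripper_width: 0.0005
```

```bash
python3 - <<'E'
from h import *
inbox()
c=arm.get_calibration('wrist');im=arm.read_camera('wrist');np.save('c15.npy',c,allow_pickle=True);cv2.imwrite('pics/w15raw.png',im)
cv2.imwrite('pics/w15.png',cv2.resize(im,(800,600),interpolation=cv2.INTER_CUBIC))
p=proj(c,bw((0,-.062,.042)),True);print(p)
x,y=np.int32(p);print(x,y)
cv2.imwrite('pics/w15c.png',cv2.resize(im[max(0,y-35):y+35,max(0,x-45):x+45],None,fx=8,fy=8,interpolation=cv2.INTER_CUBIC))
E
```

```text
t 25.45 tcp [ 0.3233 -0.4809  0.1226] rpy [-9.0090e+01 -7.0000e-02  1.7613e+02] F [-0.4  0.4  0. ] w 0.0005
q [-67.8  30.8  79.6  -0.   69.7  26.1]
TCP in box frame [-0.0684 -0.3016  0.1226]
[17.85957638 95.03673683]
17 95
```

View pics/w15.png

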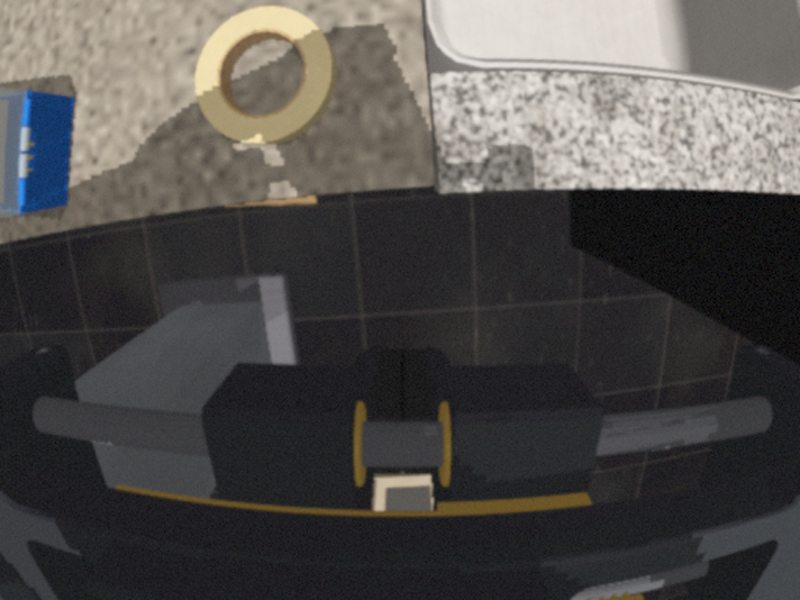

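View pics/w15c.png

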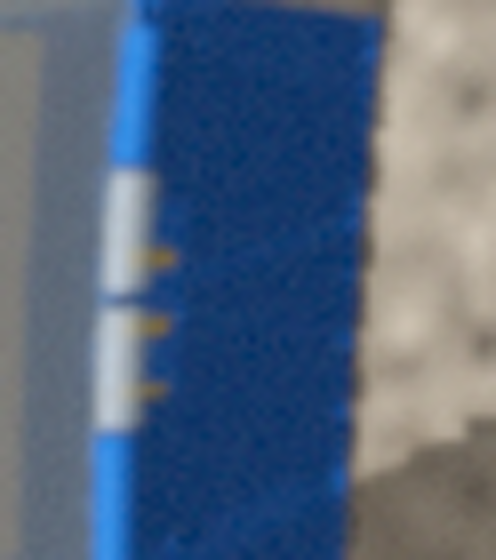

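```bash
python3 - <<'E'
from h import *
im=cv2.imread('pics/w10raw.png');a=cv2.resize(im[165:200,215:305],None,fx=8,fy=8,interpolation=cv2.INTER_CUBIC);cv2.imwrite('pics/w10c.png',a)
cs=arm.get_calibration('side');o=-cs['R'].T@cs['t'];print('side cam',o);o=-(lambda c:c['R'].T@c['t'])(arm.get_calibration('scene'));print('scene cam',o)
c=np.load('c15.npy',allow_pickle=True).item();print('wrist cam',-c['R'].T@c['t'])
im=cv2.imread('pics/w15raw.png');k=10;x0,y0=0,55;v=cv2.resize(im[y0:y0+58,x0:x0+60],None,fx=k,fy=k,interpolation=cv2.INTER_CUBIC)
for z0,z1,w in ((.047,.037,.012),(.05,0,.038)):
    q=[(proj(c,bw((a*w,-.062,z)),True)-[x0,y0]+.5)*k for a,z in ((1,z0),(-1,z0),(-1,z1),(1,z1))]
    cv2.polylines(v,[np.int32(q)],True,(255,255,255),1)
cv2.imwrite('pics/w15ov.png',v)
E
```

```text
side cam [-0.08382345  0.86514955  0.68691512]
scene cam [ 0.03640892 -1.03225582  0.70131303]
wrist cam [ 0.39010316 -0.48588004  0.26787001]
```

View pics/w10c.png

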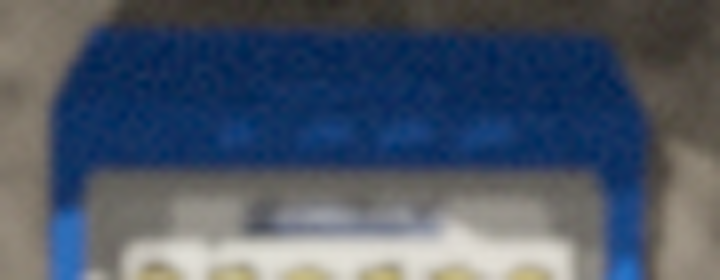

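View pics/w15ov.png

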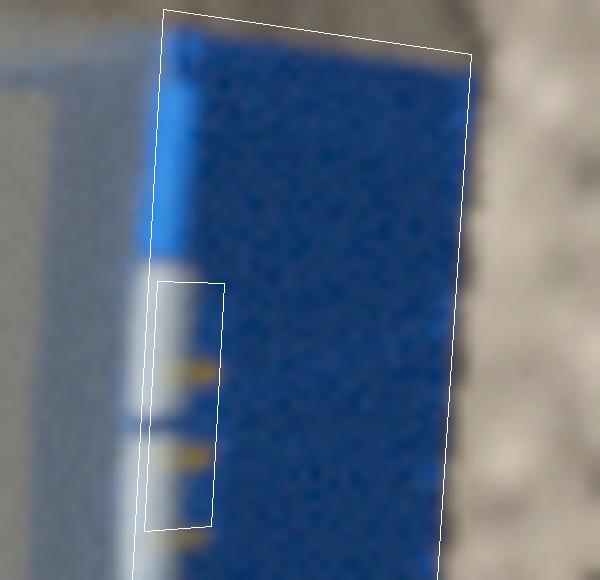

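The line of sight through the lower half of the -y window is too steep to show the tab, because the hinge knuckles hide its upper half. Instead I'll measure how level the deck is in the picture taken before the lid was closed.

```bash
python3 - <<'E'
from h import *
cs=arm.get_calibration('side')
B=(.4456,-.1991,np.radians(-11))
im=cv2.imread('pics/side10.png').astype(float)
g=cv2.GaussianBlur(im,(0,0),.6)
# along deck -x side outer face: for local y from .045 to -.045, profile vertical at column of projected point
for y in np.arange(.045,-.046,-.0150):
    u,v0=proj(cs,bw((-.031,y,.058),B)); _,vt=proj(cs,bw((-.031,y,.070),B))
    us,vs=proj(cs,bw((-.038,y,.05),B))
    rows=np.arange(v0-8,v0+8,.1)
    sam=lambda ch:cv2.remap(g[:,:,ch].astype(np.float32),np.full((1,len(rows)),u,np.float32),rows[None].astype(np.float32),cv2.INTER_CUBIC)[0]
    rb=sam(2)-sam(0)  # red-blue: white~0, blue strongly negative, yellow positive
    d=np.gradient(rb); i=np.argmin(np.where(abs(rows-v0)<5,d,9))
    dn=sam(1);dd=np.gradient(dn)
    # yellow->white transition
    print('y %.3f u %.1f pred bottom %.2f measured white->blue %.2f diff %.2f'%(y,u,v0,rows[i],rows[i]-v0),'px/mm',round((v0-vt)/12,3))
E
```

```text
y 0.045 u 317.2 pred bottom 190.44 measured white->blue 191.14 diff 0.70 px/mm 0.286
y 0.030 u 320.3 pred bottom 188.75 measured white->blue 189.05 diff 0.30 px/mm 0.285
y 0.015 u 323.4 pred bottom 187.09 measured white->blue 186.99 diff -0.10 px/mm 0.283
y 0.000 u 326.4 pred bottom 185.45 measured white->blue 186.05 diff 0.60 px/mm 0.282
y -0.015 u 329.4 pred bottom 183.83 measured white->blue 183.93 diff 0.10 px/mm 0.281
y -0.030 u 332.3 pred bottom 182.23 measured white->blue 183.03 diff 0.80 px/mm 0.28
y -0.045 u 335.2 pred bottom 180.65 measured white->blue 180.95 diff 0.30 px/mm 0.278
```

```bash
python3 - <<'E'
from station import arm
print(arm.finish_job())
E
```

```text
the job is handed in; nothing more can be done
None
```

The rack is in the blue box and the lid is shut. The one thing I couldn't confirm by eye is the tab at the hinge (-y) end. I handed the job in at about 25.5 s of the 58 s, with the arm clear of everything.

I lifted the rack by its deck, lowered it into the mouth and pressed it down. Once it stopped, I let go and closed the lid with the shut fingers.

- **Rack home:** the push force rose to 24 N within about 1 mm of further travel. In the side view before closing, the deck edge lay at the home height and was level along its length to about 1 mm.
- **Lid:** it dropped shut. A light touch met its top at z = 0.082 m, the shut height, and it looks flush in both views.
- **Tabs:** orange shows in the +y window, though it fills only about half of it. At the -y end, hinge knuckles hide the upper half of the window and only tips showed below. That tab's catch rests on the level deck, the hard stop and the lid shutting.
- **Forces and bystanders:** the highest force I read was about 24 N, while pressing the rack home. I saw no bystander moved, but I only looked and did not measure their positions.

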